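# Lay the tea tray in the shared kitchen

## Robot

A 7-joint arm with a two-finger parallel gripper is mounted at the origin on the work surface. World frame = base frame: x ahead of the robot, y to its left, z up, the work surface at z = 0. Lengths are in m, angles in rad, forces in N, time in s.
With the tool pointing down it reaches from about 0.4 to 0.875 m from the base axis. Payload 4.4 kg.
Tool frame: the origin (TCP) lies between the finger pads; the fingertips stand manip.tip_extent ahead of it and the grasp point (between the pads) lies 6 mm ahead of it (manip.tip_extent is the distance from the TCP to the fingertips, in m); z points along the fingers, y is the direction in which the jaws open and shut (so a half turn about z gives the same grasp; the last joint's range is limited). The gripper opens to 85 mm and grips with 20 to 120 N. Pads are 22 mm wide; open, the fingers measure 114 mm over their backs; the gripper's body (76 mm by 85 mm) begins 54 mm behind the grasp point. The pads swing forward as they close: fully open they stand 13 mm farther back than shut.
Start: joints at [-0.066, 0.628, 0.038, 1.517, -0.027, 0.996, -0.02], TCP at [0.65, 0, 0.256] pointing down, gripper open.
Joint ranges: [-3.06, 3.06], [-0.37, 2.12], [-1.25, 1.32], [0.18, 2.47], [-1.1, 4.24], [0.23, 1.98], [-2.94, 2.94]. Speed limits (rad/s): [2.57, 2.57, 3.14, 3.14, 3.14, 3.14, 3.14].

## Interface

Orientations are given as a unit quaternion [w, x, y, z].
In Python, from rig import manip, cams gives the robot as it stands.
- The arm moves only by the tool arm_command, never from a script. Its argument "steps" is a list of rows, each a list of 7 numbers: the opening, from 0 (shut) to 1 (fully open), then the shift along the tool's x, y, z in m, then the turn, a rotation vector about the tool's x, y, z in rad. A call has exactly 10 rows; each row shifts and turns the commanded pose from where the row before left it, along the tool's axes as they then stand; what a row does not reach is not made up. A row lasts 1/10 s, in which the tool goes at most 50 mm and 8.59 degrees, less where a joint would pass 70% of its speed; a pose out of reach is approached as far as the arm can. A call is refused whole if a number of a shift passes 0.05 or a number of a turn 0.15, either way. A call with a gripper value outside its range is refused whole. The fingers move at their own pace and stop on an object; "squeeze" is the grip in N (left out, the last holds). Time passes only in rows, so rows that do not move let the fingers close, or fill a call up. It gives the time, the measured TCP pose, the force and the opening at its end, in the units of the state.
- manip.read_state(): the state, without advancing time (a new reading comes with each control period).
- cams.get_image(name): name is "scene" or "side" or "wrist"; returns a dict with "img" (400x640x3 uint8, blue, green, red), "intrinsics" (3x3 intrinsics, pixels), "R" (3x3) and "t" (3): a world point X has camera coordinates R X + t. Camera axes: x right, y down, z forward; pixel columns grow to the right and rows downward; lengths in m; the calibration is good to about 2 mm. The wrist camera is an equidistant fisheye: a pixel r from the principal point sees the ray r / f radians off the axis. A picture is of the moment at which its call begins. There is no depth.
- manip.close_job(): hands the job in, once; it reports no verdict.
Trained networks look in a picture, given as the dict that the camera call returned (one of the last four; its "shot" number tells which), for a name from the list of things; names that differ only in an ending like _2 or _b are one class to them, and where a whole thing is asked for, a point or a joint stands for the part that bears it (a point fixed in the world has none). Each returns a list of dicts, best first, with "p" (0 to 1); they miss things now and then, are a little off and sometimes report something else, mostly with a low value. They report only what shows in the picture. A call takes as long as a camera call. They do not tell look-alikes from the thing itself.
- cams.look_for(picture, thing): "rect" ([left, top, right, bottom] in pixels, round what is visible of it).
- cams.outline_of(picture, thing): "mask" (400x640 bool, what is visible of it) and "rect" ([left, top, right, bottom] in pixels, round what is visible of it).
- cams.spot_point(picture, thing): "centre" ([column, row] in pixels: a listed point, or the origin of a listed thing).
The state is a dict: "t": time; "joint_pos": joint angles; "qd": joint speeds; "effort": joint torques, N m; "tcp_pos": TCP position; "orientation": TCP orientation; "force": force on the tool from outside, world axes, zero at the start; "moment": the same for the moment, N m; "finger_gap": finger opening in m.
Only numpy, scipy, OpenCV 4.12 (cv2) and the standard library are available. Lean on these libraries where they do the work, as an engineer would, in place of code of your own. Each camera call takes 0.05 s, during which the arm holds its last target.

## Task

Lay the grey three-bay tray for tea: put the rectangular wooden coaster flat in the middle of the large bay, then stand the cup without a handle upright and centred on it; stand the lidded sugar pot in the middle-sized bay and the short steel shaker in the smallest bay, upright on the bay floor. Leave the mug with a handle, the tall shaker and the round wooden disc standing where they are, and let go of everything.

Things in the scene. Friction and masses are not known exactly. Their poses are not given: they have to be found in the camera images.
- tray: Grey tray, fixed, on the left or right half of the table. Outer 158 (own x) x 242 (own y) mm; walls 16 mm high, dividers 14, all 4 thick; floor 4 thick. Origin: centre of underside, z up. Large bay 150 x 150 mm, centre x 0, y +42 mm. At the -y end two bays, 80 mm along y: the middle-sized, 86 mm along x, centre x -32, y -77; the smallest, 60 mm along x, centre x +45, y -77
- coaster_c (a point): Belongs on the tray. Rectangular light-wood coaster, 100 (own x) by 60 (own y) by 14 (z) mm, lying flat. Point: its centre, 7 mm above its underside
- cup_c (a point): Belongs on the tray. White ceramic cup without handle, round and straight-sided, outer diameter 58 mm, 70 mm tall, wall 4 mm, open top. Point: on its axis, half-way up (35 mm above its foot); z up
- pot_c (a point): Belongs on the tray. White ceramic sugar pot, round: straight body 52 mm in diameter up to 58 mm, then a fixed lid (54 mm) with a small round knob; 80 mm tall in all. Point: on its axis, half-way up (40 mm above its foot); z up
- shaker_c (a point): Belongs on the tray. Short steel shaker, round, 40 mm in diameter, straight body to 58 mm, darker domed cap, 80 mm tall in all. Point: on its axis, half-way up (40 mm above its foot); z up
- mug_c (a point): Does not belong: leave it. White ceramic mug, the same body as the cup (58 mm diameter, 70 mm tall) but with a handle on its own +y side, reaching 54 mm from the axis. Point: on the body's axis, 35 mm above its foot
- tall_shaker_c (a point): Does not belong: leave it. Tall steel shaker, like the short one (40 mm in diameter) but 115 mm tall. Point: on its axis, 57.5 mm above its foot
- disc_c (a point): Does not belong: leave it. Round light-wood disc, 62 mm in diameter, 14 mm thick, lying flat. Point: its centre, 7 mm above its underside
Not all that is in view belongs to the job. Leave any blue or orange look-alike of the part that bears pot_c alone.

How it is judged:
By the outcome, as a careful person would: the job done as asked, in the order asked, and still so for the second after the job is handed in, with the robot touching nothing.
It also fails if it takes over 115 s, if anything falls off the work surface, if the arm or the gripper's body presses on something with over 40 N, if the wrist force passes 120 N, or if a joint passes its speed limit or range.

## Working session

There is one attempt and no reset: what is moved stays moved. The work goes in short steps, Python scripts to look and compute and a tool call to move; the robot and the scene stay as the last step left them, time stands still between calls to the robot, and variables do not carry over. Pictures are saved under pics/ and viewed, and the job is handed in when it is done.

Besides the shell and the picture viewer there is one more tool, called after "Request:" as name(argument=value, ...), one argument or row to a line, values as JSON. arm_command: Moves the arm, as the interface text tells. Its arguments: {"type":"object","properties":{"steps":{"type":"array","items":{"type":"array","items":{"type":"number"}}},"squeeze":{"type":"number"}},"required":["steps"]}

```bash
ls; mkdir -p pics; cat > h.py <<'E'
from rig import manip, cams
import numpy as np, cv2
def save(p,n): cv2.imwrite(f'pics/{n}.png',p['img'])
E
python3 - <<'E'
from h import *
s=manip.read_state(); print(s['t'],s['tcp_pos'],s['orientation'],s['finger_gap'],manip.tip_extent)
for n in ['scene','side','wrist']:
    p=cams.get_image(n); save(p,n+'0'); print(n,p['intrinsics'].tolist(),p['R'].tolist(),p['t'].tolist())
    for k in ['tray','coaster_c','cup_c','pot_c','shaker_c','mug_c','tall_shaker_c','disc_c']:
        print(k,[(np.round(d['centre']).tolist(),round(d['p'],2)) for d in cams.spot_point(p,k)][:4],[(np.round(d['rect']).tolist(),round(d['p'],2)) for d in cams.look_for(p,k)][:4])
E
```

```text
pics
0.0 [6.49407993e-01 4.70188753e-05 2.55395677e-01] [-6.77134875e-04  7.07107527e-01  7.07105388e-01 -6.75625181e-04] 0.08542939110585944 0.025
scene [[419.6394278002243, 0.0, 325.18628381027025], [0.0, 419.6394278002243, 195.86191418675048], [0.0, 0.0, 1.0]] [[0.6342171273403273, 0.7730100063948664, 0.014972154206766373], [0.5771619912801442, -0.4604706311896359, -0.6744262996305501], [-0.5144440408924195, 0.43637406869018525, -0.7381903555080164]] [-0.2528202108501656, -0.24926375251507962, 1.6046493060715714]
tray [([403.0, 180.0], 0.71), ([359.0, 211.0], 0.5)] [([364.0, 150.0, 447.0, 213.0], 0.89), ([308.0, 232.0, 342.0, 264.0], 0.35)]
coaster_c [([324.0, 246.0], 0.84)] [([307.0, 230.0, 340.0, 266.0], 0.96)]
cup_c [] [([325.0, 175.0, 346.0, 205.0], 0.7)]
pot_c [([288.0, 215.0], 0.87), ([229.0, 223.0], 0.71), ([190.0, 213.0], 0.7), ([331.0, 189.0], 0.24)] [([180.0, 204.0, 199.0, 229.0], 0.92), ([283.0, 202.0, 302.0, 227.0], 0.67), ([219.0, 210.0, 244.0, 233.0], 0.58)]
shaker_c [([357.0, 210.0], 0.7)] [([348.0, 199.0, 364.0, 225.0], 0.7)]
mug_c [([382.0, 235.0], 0.73)] [([367.0
[... 1607 characters left out ...]
8933692204], [0.0011064326658646211, -0.2729117576415683, -0.962038433924418]] [-0.6503248383197315, -0.035626480019849444, 0.378248418798062]
tray [] [([158.0, 3.0, 288.0, 80.0], 0.56)]
coaster_c [([263.0, 285.0], 0.66), ([171.0, 297.0], 0.26)] [([232.0, 261.0, 305.0, 304.0], 0.83)]
cup_c [([151.0, 172.0], 0.62)] []
pot_c [([171.0, 297.0], 0.59), ([144.0, 364.0], 0.56)] [([152.0, 271.0, 183.0, 294.0], 0.92), ([146.0, 344.0, 166.0, 380.0], 0.89)]
shaker_c [([237.0, 178.0], 0.81)] [([211.0, 156.0, 264.0, 201.0], 0.86)]
mug_c [([332.0, 170.0], 0.58)] [([295.0, 146.0, 363.0, 206.0], 0.81)]
tall_shaker_c [] [([232.0, 261.0, 305.0, 304.0], 0.46), ([295.0, 146.0, 360.0, 207.0], 0.41)]
disc_c [] []
```

View pics/scene0.png

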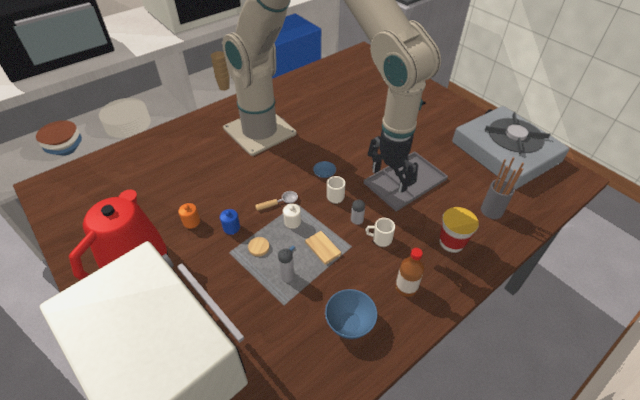

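View pics/side0.png

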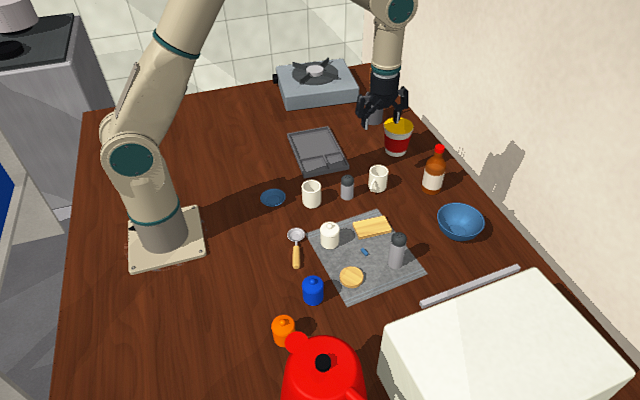

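View pics/wrist0.png

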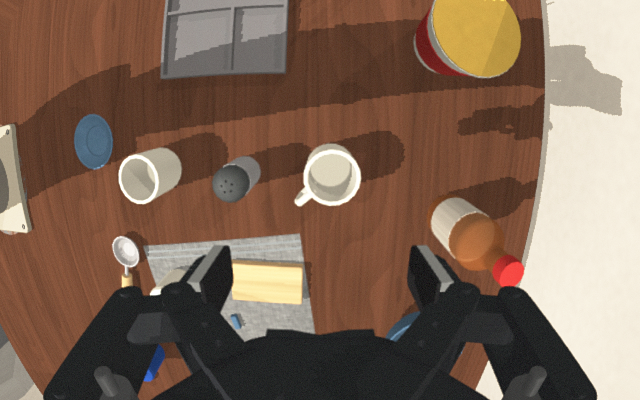

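The cup, short shaker and mug stand in a row at wrist columns 150, 237 and 332. The pot, coaster, tall shaker and disc are on a grey mat, and the tray is to the left (+y). The blue and orange pots are decoys. Next I'll triangulate.

```bash
cat >> h.py <<'E'
def ray(p,px,fish):
    K=p['intrinsics']; u=(px[0]-K[0,2])/K[0,0]; v=(px[1]-K[1,2])/K[1,1]
    if fish:
        r=np.hypot(u,v); d=np.array([u/r*np.sin(r),v/r*np.sin(r),np.cos(r)]) if r>1e-9 else np.array([0,0,1.])
    else: d=np.array([u,v,1.])
    d=p['R'].T@d; return -p['R'].T@p['t'], d/np.linalg.norm(d)
def atz(p,px,z,fish):
    c,d=ray(p,px,fish); return c+d*(z-c[2])/d[2]
def proj(p,X,fish):
    X=np.atleast_2d(X)@p['R'].T+p['t']; K=p['intrinsics']
    if fish:
        r=np.hypot(X[:,0],X[:,1]); th=np.arctan2(r,X[:,2]); s=th/np.maximum(r,1e-9); u,v=X[:,0]*s,X[:,1]*s
    else: u,v=X[:,0]/X[:,2],X[:,1]/X[:,2]
    return np.stack([K[0,0]*u+K[0,2],K[1,1]*v+K[1,2]],1)
def tri(rs):
    A=0;b=0
    for c,d in rs:
        P=np.eye(3)-np.outer(d,d); A=A+P; b=b+P@c
    return np.linalg.solve(A,b)
E
python3 - <<'E'
from h import *
P={n:cams.get_image(n) for n in ['scene','side','wrist']}
Z=dict(tray=0,coaster_c=.007,cup_c=.035,pot_c=.04,shaker_c=.04,mug_c=.035,tall_shaker_c=.0575,disc_c=.007)
for k,z in Z.items():
    for n,p in P.items():
        for d in cams.spot_point(p,k):
            if d['p']>.4: print(k,n,np.round(d['centre'],1),round(d['p'],2),np.round(atz(p,d['centre'],z,n=='wrist')[:2],3))
E
```

```text
tray scene [404.8 180.6] 0.95 [0.534 0.241]
tray scene [358.8 210.7] 0.75 [0.535 0.027]
tray side [314.8 154.6] 0.68 [0.522 0.229]
coaster_c scene [323.1 246.7] 0.66 [ 0.577 -0.154]
coaster_c side [371.8 226.4] 0.61 [ 0.575 -0.154]
coaster_c wrist [266.1 283.6] 0.63 [ 0.576 -0.159]
cup_c scene [333.6 190. ] 0.82 [0.44 0.  ]
cup_c side [310.3 192.2] 0.81 [0.44  0.015]
cup_c wrist [149.5 171.8] 0.69 [0.439 0.007]
pot_c scene [291.4 214. ] 0.63 [ 0.44  -0.168]
pot_c scene [230.7 221.2] 0.6 [ 0.35  -0.326]
pot_c side [330.6 235.6] 0.98 [ 0.44  -0.176]
pot_c side [311.3 291.6] 0.71 [ 0.335 -0.333]
pot_c side [282.2 328.9] 0.69 [ 0.242 -0.408]
pot_c wrist [148.5 360.7] 0.88 [ 0.354 -0.319]
pot_c wrist [168.4 295. ] 0.62 [ 0.437 -0.168]
pot_c wrist [331.7 173.3] 0.52 [0.663 0.003]
shaker_c scene [356.9 210.5] 0.52 [ 0.554 -0.003]
shaker_c side [348.5 186.2] 0.56 [ 0.558 -0.003]
shaker_c wrist [237.  177.6] 0.76 [ 0.557 -0.002]
mug_c scene [383.1 235.1] 0.68 [ 0.67  -0.003]
mug_c side [376.2 177.7] 0.98 [0.657 0.011]
mug_c wrist [334.6 169.4] 0.86 [0.667 0.006]
tall_shaker_c scene [283.3 261.8] 0.59 [ 0.575 -0.293]
tall_shaker_c side [400.1 252.2] 0.6 [ 0.588 -0.303]
tall_shaker_c side [315.3 156.2] 0.49 [0.5   0.151]
disc_c scene [257.4 245. ] 0.91 [ 0.451 -0.301]
disc_c side [350.3 277.5] 0.72 [ 0.451 -0.303]
```

Request:
arm_command(
  steps=[
    [1,0.03,-0.022,0,0,0,0],
    [1,0.03,-0.022,0,0,0,0],
    [1,0.03,-0.022,0,0,0,0],
    [1,0.03,-0.022,0,0,0,0],
    [1,0.03,-0.022,0,0,0,0],
    [1,0,0,0,0,0,0],
    [1,0,0,0,0,0,0],
    [1,0,0,0,0,0,0],
    [1,0,0,0,0,0,0],
    [1,0,0,0,0,0,0],
  ],
)

```text
t: 4.9
tcp_pos: [0.5406, 0.1489, 0.2562]
orientation: [0.0, 0.708, 0.706, -0.0]
force: [0.2, -0.0, 0.6]
finger_gap: 0.0854
```

```bash
python3 - <<'E'
from h import *
p=cams.get_image('wrist'); save(p,'wrist1')
for k in ['tray','coaster_c','cup_c','shaker_c','mug_c']:
    for d in cams.spot_point(p,k): print(k,np.round(d['centre']),round(d['p'],2))
m=cams.outline_of(p,'tray'); print([(d['p'],d['rect'],d['mask'].sum()) for d in m])
im=p['img'].copy()
if m: im[m[0]['mask']]=im[m[0]['mask']]//2+np.array([0,100,0],np.uint8)
cv2.imwrite('pics/tm.png',im)
import pickle; pickle.dump(dict(p=p,m=m[0]['mask'] if m else None),open('tray.pkl','wb'))
E
```

```text
tray [313.  94.] 0.71
cup_c [243. 282.] 0.8
shaker_c [330. 292.] 0.97
mug_c [413. 284.] 0.89
[(0.79, [242.9, 0.0, 386.6, 199.5], np.int64(26461))]
```

View pics/tm.png

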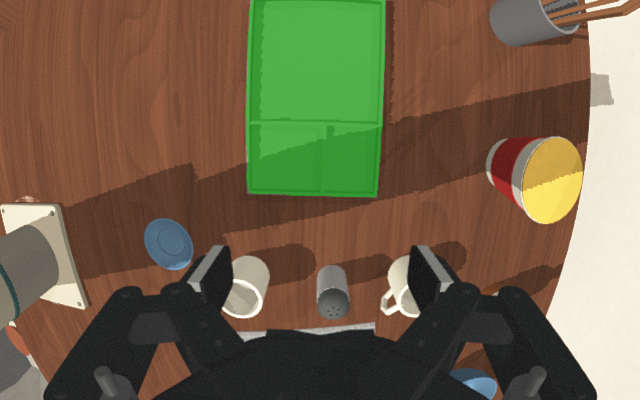

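View pics/wrist1.png

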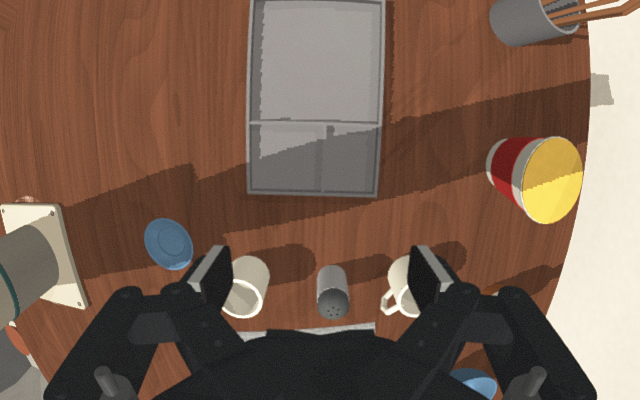

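```bash
cat >> h.py <<'E'
from scipy.optimize import minimize
def rotz(a): return np.array([[np.cos(a),-np.sin(a),0],[np.sin(a),np.cos(a),0],[0,0,1]])
def sil(p,V,fish,sup=4):
    q=proj(p,V,fish); h=cv2.convexHull(q.astype(np.float32))
    m=np.zeros((400,640),np.uint8); cv2.fillConvexPoly(m,np.round(h*16).astype(np.int32),255,cv2.LINE_AA,4); return m/255.
def boxV(hx,hy,z0,z1,n=9):
    e=np.linspace(-1,1,n); L=[]
    for z in (z0,z1):
        for t in e: L+=[(t*hx,hy,z),(t*hx,-hy,z),(hx,t*hy,z),(-hx,t*hy,z)]
    return np.array(L)
def cylV(r,z0,z1):
    a=np.linspace(0,2*np.pi,48); return np.array([(r*np.cos(t),r*np.sin(t),z) for t in a for z in (z0,z1)])
def fit(obs,V,x0,yaw=True,z=0):
    """obs: list of (p,mask,fish)"""
    def f(x):
        W=V@rotz(x[2] if yaw else 0).T+[x[0],x[1],z]
        c=0
        for p,m,fi in obs:
            s=sil(p,W,fi); c+=np.abs(s-m).sum()/m.sum()
        return c
    n=3 if yaw else 2
    best=None
    x=np.array(x0[:n],float)
    for st in (.02,.006):
        sim=np.vstack([x]+[x+np.eye(n)[i]*(st if i<2 else st*5) for i in range(n)])
        r=minimize(f,x,method='Nelder-Mead',options=dict(initial_simplex=sim,xatol=1e-5,fatol=1e-5)); x=r.x
    return x,r.fun
E
python3 - <<'E'
from h import *
import pickle
d=pickle.load(open('tray.pkl','rb')); p=d['p']
V=boxV(.079,.121,0,.016)
x,f=fit([(p,d['m'],True)],V,[.53,.24,0]); print(x,f)
im=p['img'].copy()
W=lambda a,b,z:proj(p,np.array([[a,b,z]])@rotz(x[2]).T+[x[0],x[1],0],True)[0]
for (a0,b0,a1,b1) in [(-79,-121,79,-121),(79,-121,79,121),(-79,121,-79,-121),(-75,-35,75,-35),(13,-117,13,-37),(-75,117,75,117)]:
    for z,c in ((.016,(0,0,255)),(.004,(0,255,0))):
        q=np.array([W(a0/1000+(a1-a0)*t/1000,b0/1000+(b1-b0)*t/1000,z) for t in np.linspace(0,1,20)])
        cv2.polylines(im,[np.round(q*16).astype(np.int32)],False,c,1,cv2.LINE_AA,4)
cv2.imwrite('pics/tf.png',cv2.resize(im[0:220,200:430],None,fx=2.6,fy=2.6))
for n in ['scene','side']:
    q=cams.get_image(n); save(q,n+'1'); ms=cams.outline_of(q,'tray')
    for m in ms:
        if m['p']>.5 and m['mask'].sum()>800: print(n,m['p'],m['mask'].sum(),fit([(q,m['mask'],False)],V,x))
E
```

```text
[ 0.53443883  0.24196947 -0.03075543] 0.01389318056688682
scene 0.85 2677 (array([ 0.53447815,  0.24357234, -0.03070728]), np.float64(0.03501724933529631))
side 0.57 2136 (array([ 0.52985521,  0.24225361, -0.04495774]), np.float64(0.061891385767790255))
```

View pics/tf.png

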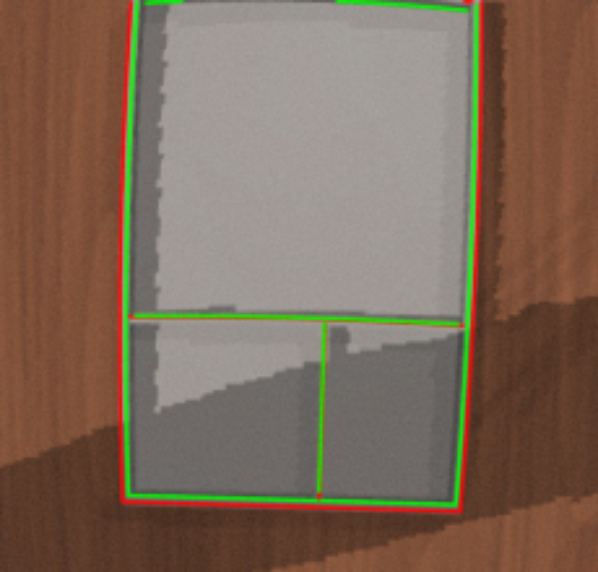

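```bash
python3 - <<'E'
from h import *
V=boxV(.05,.03,0,.014)
ob=[]
for n in ['scene','side']:
    q=cams.get_image(n)
    for m in cams.outline_of(q,'coaster_c')[:2]:
        print(n,m['p'],m['mask'].sum(),m['rect'])
        r=fit([(q,m['mask'],False)],V,[.576,-.156,0]); print(r)
        if r[1]<.3: ob.append((q,m['mask'],False))
print(fit(ob,V,[.576,-.156,0]))
for k,r,z,x0 in [('cup_c',.029,.07,(.44,.007)),('shaker_c',.02,.075,(.556,-.003)),('pot_c',.026,.068,(.44,-.172)),('mug_c',.029,.07,(.667,.003)),('tall_shaker_c',.02,.113,(.58,-.3)),('disc_c',.031,.014,(.451,-.302))]:
  ob=[]
  for n in ['scene','side']:
    q=cams.get_image(n)
    for m in cams.outline_of(q,k)[:4]:
        f=fit([(q,m['mask'],False)],cylV(r,0,z),x0,False)
        print(k,n,round(m['p'],2),f)
E
```

```text
scene 0.6 658 [304.9, 230.1, 341.8, 261.9]
(array([ 0.57605192, -0.15419189, -0.07638104]), np.float64(0.11646105250610882))
side 0.62 638 [351.5, 215.1, 391.0, 240.8]
(array([ 0.57080349, -0.15673876, -0.07545823]), np.float64(0.145841784989858))
side 0.49 2030 [286.8, 125.9, 347.7, 177.6]
(array([ 1.716,  2.164, -2.4  ]), np.float64(1.0))
(array([ 0.57457528, -0.15467516, -0.06688971]), np.float64(0.2845040477339472))
cup_c scene 0.62 (array([0.43971704, 0.0100885 ]), np.float64(0.1881611273350948))
cup_c side 0.7 (array([0.43973399, 0.00893165]), np.float64(0.2140043948613928))
cup_c side 0.23 (array([0.75039063, 1.89629687]), np.float64(1.0))
shaker_c scene 0.8 (array([ 0.55877759, -0.00194459]), np.float64(0.21459844211657264))
shaker_c side 0.87 (array([0.55411079, 0.00083684]), np.float64(0.36192566578870355))
pot_c scene 0.84 (array([-0.884375  ,  0.91784375]), np.float64(1.0))
pot_c scene 0.74 (array([-0.884375  ,  0.91784375]), np.float64(1.0))
pot_c scene 0.6 (array([ 0.43865019, -0.16537735]), np.float64(0.2312698901550149))
pot_c side 0.92 (array([0.90835938, 2.14495313]), np.float64(1.0))
pot_c side 0.88 (array([ 0.43875766, -0.16511811]), np.float64(0.23042862659286908))
pot_c side 0.81 (array([0.90835938, 2.14495313]), np.float64(1.0))
mug_c scene 0.97 (array([0.6611431 , 0.00683823]), np.float64(0.2340796526222946))
mug_c scene 0.6 (array([-0.938625  ,  1.38565625]), np.float64(1.0))
mug_c side 0.72 (array([0.66257461, 0.01259869]), np.float64(0.30803969509564216))
tall_shaker_c scene 0.86 (array([ 0.58446338, -0.2905461 ]), np.float64(0.29977802441731405))
tall_shaker_c side 0.67 (array([ 0.58153657, -0.29293233]), np.float64(0.2572164552095348))
disc_c scene 0.9 (array([ 0.45392524, -0.29916335]), np.float64(0.27378740970072235))
disc_c side 0.58 (array([ 0.45145133, -0.30095538]), np.float64(0.09333158653216297))
```

View pics/side1.png

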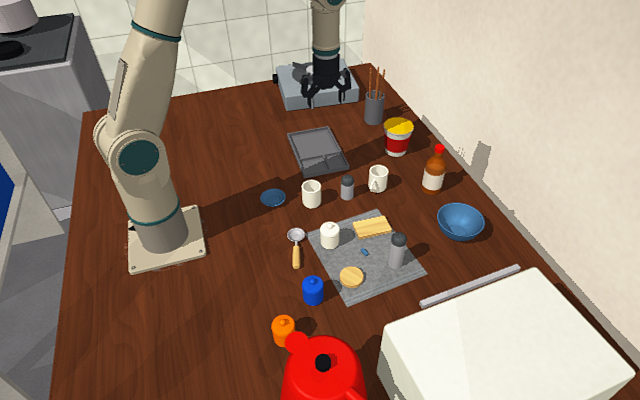

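Tray is at (0.534, 0.242), yaw −0.031, and the coaster at (0.575, −0.155), yaw about −0.07. The side view shows all objects standing clear. Now I'll turn the jaws to line up with the coaster's short side.

Request:
arm_command(
  steps=[
    [1,0,0,0,0,0,-0.15],
    [1,0,0,0,0,0,-0.15],
    [1,0,0,0,0,0,-0.15],
    [1,0,0,0,0,0,-0.15],
    [1,0,0,0,0,0,-0.15],
    [1,0,0,0,0,0,-0.15],
    [1,0,0,0,0,0,-0.15],
    [1,0,0,0,0,0,-0.15],
    [1,0,0,0,0,0,-0.15],
    [1,0,0,0,0,0,-0.15],
  ],
)

```text
t: 7.85
tcp_pos: [0.5401, 0.1499, 0.2564]
orientation: [0.0, 0.032, 0.999, -0.0]
force: [-0.5, 1.0, 0.2]
finger_gap: 0.0853
```

```bash
cat >> h.py <<'E'
from scipy.spatial.transform import Rotation as Ro
def go(x,y,z,yaw_jaw=None):
    """shift in tool axes to target; yaw_jaw: wanted world angle of tool y"""
    s=manip.read_state(); w=s['orientation']; R=Ro.from_quat([w[1],w[2],w[3],w[0]]).as_matrix()
    a=np.arctan2(R[1,1],R[0,1])
    d=np.array([x,y,z])-s['tcp_pos']
    print('t',round(s['t'],2),'tcp',np.round(s['tcp_pos'],4),'jaw yaw',round(a,4),'tilt',np.round(R[:2,2],4),'shift tool',np.round(R.T@d,4),end=' ')
    if yaw_jaw is not None:
        e=(yaw_jaw-a+np.pi/2)%np.pi-np.pi/2; print('turn z',round(-e,4),end='')
    print()
E
python3 - <<'E'
from h import *
go(.575,-.155,.15,np.pi/2-.07)
E
```

```text
t 7.85 tcp [0.5401 0.1499 0.2564] jaw yaw 1.506 tilt [ 0.0001 -0.0001] shift tool [-0.0546 -0.302   0.1064] turn z 0.0052
```

Request:
arm_command(
  steps=[
    [1,-0.007,-0.038,0,0,0,0],
    [1,-0.007,-0.038,0,0,0,0],
    [1,-0.007,-0.038,0,0,0,0],
    [1,-0.007,-0.038,0,0,0,0],
    [1,-0.007,-0.038,0,0,0,0],
    [1,-0.007,-0.038,0,0,0,0],
    [1,-0.007,-0.038,0,0,0,0],
    [1,-0.006,-0.036,0.02,0,0,0],
    [1,0,0,0.03,0,0,0],
    [1,0,0,0.0,0,0,0],
  ],
)

```text
t: 8.85
tcp_pos: [0.5706, -0.1564, 0.2028]
orientation: [-0.004, 0.037, 0.999, 0.001]
force: [-0.4, 1.0, -0.3]
finger_gap: 0.0854
```

```bash
python3 - <<'E'
from h import *
p=cams.get_image('wrist'); 
V=boxV(.05,.03,0,.014)
im=p['img'].copy()
for m in cams.outline_of(p,'coaster_c')[:2]:
    print(m['p'],m['mask'].sum(),m['rect'])
    for z in (0,.003):
        r=fit([(p,m['mask'],True)],V,[.575,-.155,-.07],z=z); print(r)
    c,_=cv2.findContours(m['mask'].astype(np.uint8),0,1); cv2.drawContours(im,c,-1,(0,255,0),1)
cv2.imwrite('pics/c1.png',im)
go(r[0][0],r[0][1],.024,np.pi/2+r[0][2])
E
```

```text
0.95 5566 [287.9, 140.2, 349.3, 231.7]
(array([ 0.57618465, -0.1562838 , -0.04104002]), np.float64(0.04749917214460344))
(array([ 0.57600962, -0.15627196, -0.03981046]), np.float64(0.06417675945692686))
t 8.95 tcp [ 0.5735 -0.1541  0.2064] jaw yaw 1.501 tilt [-0.0008  0.0012] shift tool [-0.0028 -0.0022  0.1824] turn z -0.0299
```

View pics/c1.png

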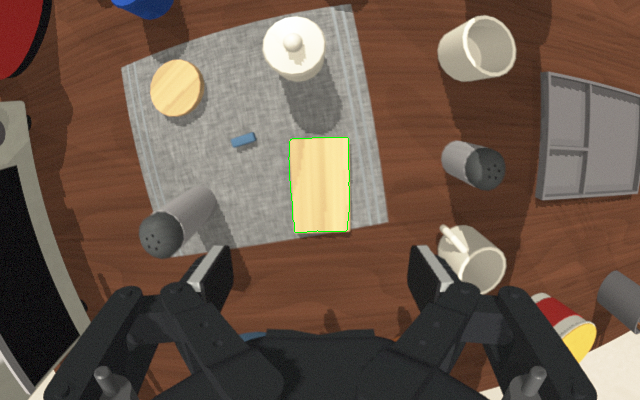

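The coaster outline fits well at (0.576, −0.156), yaw −0.04, and is centred between the fingers. I'll descend most of the way.

Request:
arm_command(
  steps=[
    [1,-0.003,-0.002,0.03,0,0,-0.03],
    [1,0,0,0.03,0,0,0],
    [1,0,0,0.03,0,0,0],
    [1,0,0,0.03,0,0,0],
    [1,0,0,0.02,0,0,0],
    [1,0,0,0.01,0,0,0],
    [1,0,0,0,0,0,0],
    [1,0,0,0,0,0,0],
    [1,0,0,0,0,0,0],
    [1,0,0,0,0,0,0],
  ],
)

```text
t: 9.95
tcp_pos: [0.5772, -0.1575, 0.0576]
orientation: [0.001, 0.02, 1.0, -0.0]
force: [0.2, 0.7, 0.3]
finger_gap: 0.0855
```

```bash
python3 - <<'E'
from h import *
p=cams.get_image('wrist'); save(p,'w3')
go(.5762,-.1563,.024,np.pi/2-.04)
E
```

```text
t 10.0 tcp [ 0.577  -0.1575  0.0573] jaw yaw 1.5298 tilt [ 0.0017 -0.0004] shift tool [0.0009 0.0012 0.0333] turn z -0.001
```

View pics/w3.png

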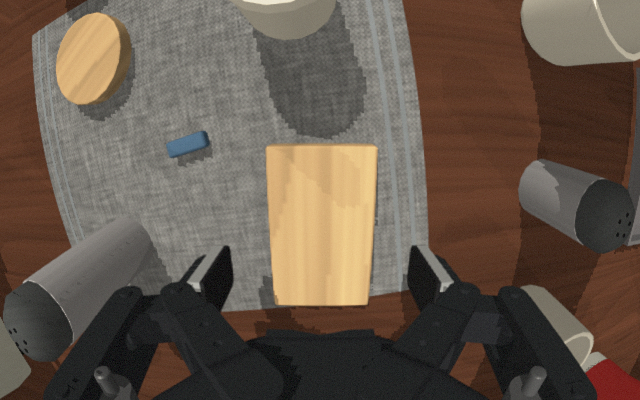

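Request:
arm_command(
  steps=[
    [1,0.001,0.001,0.015,0,0,0],
    [1,0,0,0.012,0,0,0],
    [1,0,0,0.006,0,0,0],
    [1,0,0,0,0,0,0],
    [0.6,0,0,0,0,0,0],
    [0.6,0,0,0,0,0,0],
    [0.6,0,0,0,0,0,0],
    [0.6,0,0,0,0,0,0],
    [0.6,0,0,0,0,0,0],
    [0.6,0,0,0,0,0,0],
  ],
  squeeze=40,
)

```text
t: 11.0
tcp_pos: [0.5758, -0.1563, 0.0238]
orientation: [0.0, 0.02, 1.0, -0.0]
force: [0.4, -0.1, 3.8]
finger_gap: 0.0592
```

```bash
python3 - <<'E'
from h import *
p=cams.get_image('wrist'); save(p,'w4'); p=cams.get_image('side'); cv2.imwrite('pics/s4.png',cv2.resize(p['img'][150:300,280:460],None,fx=4,fy=4))
s=manip.read_state(); print(s['force'],s['finger_gap'])
go(.5762,-.1563,.024,np.pi/2-.04)
E
```

```text
[-0.40637767 -0.35691617  5.40265369] 0.05895882907983523
t 11.1 tcp [ 0.5758 -0.1563  0.0238] jaw yaw 1.53 tilt [ 0.0009 -0.0001] shift tool [-0.0004  0.     -0.0002] turn z -0.0008
```

View pics/w4.png

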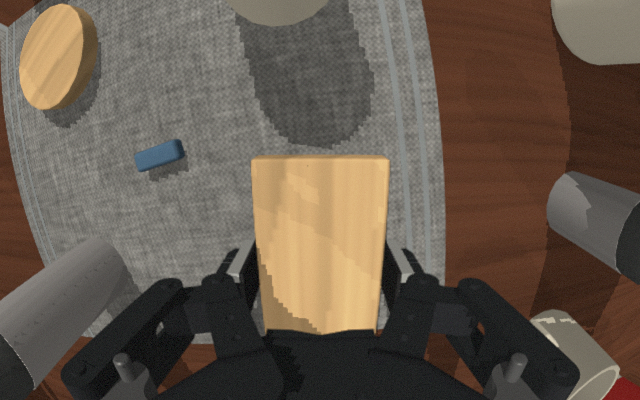

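Request:
arm_command(
  steps=[
    [0.5,0,0,-0.005,0,0,0],
    [0.5,0,0,-0.02,0,0,0],
    [0.5,0,0,-0.03,0,0,0],
    [0.5,0,0,-0.03,0,0,0],
    [0.5,0,0,-0.03,0,0,0],
    [0.5,0,0,-0.03,0,0,0],
    [0.5,0,0,0,0,0,0],
    [0.5,0,0,0,0,0,0],
    [0.5,0,0,0,0,0,0],
    [0.5,0,0,0,0,0,0],
  ],
)

```text
t: 12.1
tcp_pos: [0.5744, -0.1562, 0.1669]
orientation: [-0.001, 0.02, 1.0, 0.0]
force: [0.3, 0.1, -0.9]
finger_gap: 0.0588
```

```bash
python3 - <<'E'
from h import *
p=cams.get_image('wrist'); save(p,'w5')
go(.5357,.284,.17,np.pi/2-.031)
E
```

```text
t 12.15 tcp [ 0.5746 -0.1561  0.167 ] jaw yaw 1.5301 tilt [-0.0024  0.0006] shift tool [ 0.0568  0.4382 -0.0026] turn z -0.0097
```

View pics/w5.png

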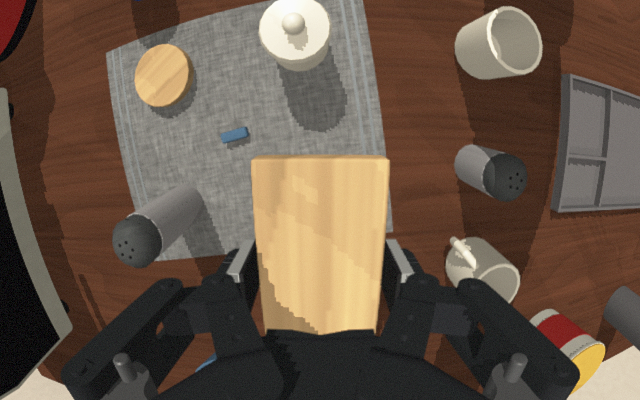

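Coaster is held level (its image position is unchanged since the grasp). Carry it to the tray.

Request:
arm_command(
  steps=[
    [0.5,0.003,0.024,0,0,0,-0.01],
    [0.5,0.006,0.046,0,0,0,0],
    [0.5,0.006,0.046,0,0,0,0],
    [0.5,0.006,0.046,0,0,0,0],
    [0.5,0.006,0.046,0,0,0,0],
    [0.5,0.006,0.046,0,0,0,0],
    [0.5,0.006,0.046,0,0,0,0],
    [0.5,0.006,0.046,0,0,0,0],
    [0.5,0.006,0.046,0,0,0,0],
    [0.5,0.006,0.046,0,0,0,0],
  ],
)

```text
t: 13.15
tcp_pos: [0.5314, 0.2849, 0.1675]
orientation: [-0.001, 0.015, 1.0, -0.0]
force: [0.5, -0.2, -1.1]
finger_gap: 0.0591
```

Request:
arm_command(
  steps=[
    [0.5,0,0,0,0,0,0],
    [0.5,0,0,0,0,0,0],
    [0.5,0,0,0.03,0,0,0],
    [0.5,0,0,0.03,0,0,0],
    [0.5,0,0,0.03,0,0,0],
    [0.5,0,0,0,0,0,0],
    [0.5,0,0,0,0,0,0],
    [0.5,0,0,0,0,0,0],
    [0.5,0,0,0,0,0,0],
    [0.5,0,0,0,0,0,0],
  ],
)

```text
t: 14.15
tcp_pos: [0.5329, 0.2835, 0.0796]
orientation: [0.001, 0.016, 1.0, 0.001]
force: [-0.1, 0.2, -1.2]
finger_gap: 0.0586
```

```bash
python3 - <<'E'
from h import *
p=cams.get_image('wrist'); save(p,'w6')
s=manip.read_state(); print(s['force'],s['finger_gap'])
go(.5357,.284,.0295,np.pi/2-.031)
E
```

```text
[-0.31667024 -0.84188781 -0.44965435] 0.05876074705454497
t 14.2 tcp [0.5327 0.2835 0.0794] jaw yaw 1.5398 tilt [0.0016 0.0008] shift tool [-0.0029  0.0006  0.0499] turn z 0.0
```

View pics/w6.png

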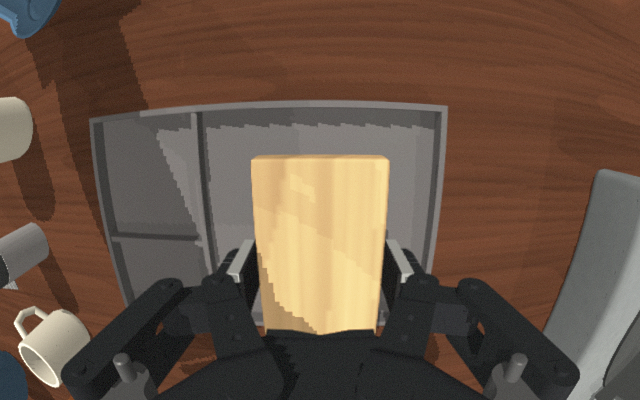

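Request:
arm_command(
  steps=[
    [0.5,-0.003,0,0.015,0,0,0],
    [0.5,0,0,0.015,0,0,0],
    [0.5,0,0,0.01,0,0,0],
    [0.5,0,0,0.006,0,0,0],
    [0.5,0,0,0.002,0,0,0],
    [0.5,0,0,0.002,0,0,0],
    [0.5,0,0,0,0,0,0],
    [0.5,0,0,0,0,0,0],
    [0.5,0,0,0,0,0,0],
    [0.5,0,0,0,0,0,0],
  ],
)

```text
t: 15.2
tcp_pos: [0.5354, 0.2833, 0.0287]
orientation: [0.0, 0.015, 1.0, 0.0]
force: [-0.2, 0.2, -0.9]
finger_gap: 0.0588
```

```bash
python3 - <<'E'
from h import *
s=manip.read_state(); print(s['force'],s['finger_gap'])
go(.5357,.284,.0295,np.pi/2-.031)
E
```

```text
[-0.19023164  0.21490914 -0.88093845] 0.05876914039256395
t 15.2 tcp [0.5354 0.2833 0.0287] jaw yaw 1.5399 tilt [0.0006 0.0003] shift tool [-0.0003  0.0007 -0.0008] turn z 0.0001
```

Request:
arm_command(
  steps=[
    [0.5,0,0.001,0.001,0,0,0],
    [0.5,0,0,0.001,0,0,0],
    [0.5,0,0,0,0,0,0],
    [0.5,0,0,0,0,0,0],
    [0.9,0,0,0,0,0,0],
    [0.9,0,0,0,0,0,0],
    [0.9,0,0,0,0,0,0],
    [0.9,0,0,0,0,0,0],
    [0.9,0,0,0,0,0,0],
    [0.9,0,0,0,0,0,0],
  ],
)

```text
t: 16.2
tcp_pos: [0.5352, 0.2842, 0.0262]
orientation: [-0.0, 0.015, 1.0, -0.0]
force: [0.7, -0.3, 0.5]
finger_gap: 0.0769
```

Request:
arm_command(
  steps=[
    [0.9,0,0,-0.01,0,0,0],
    [0.9,0,0,-0.03,0,0,0],
    [0.9,0,0,-0.03,0,0,0],
    [0.9,0,0,-0.04,0,0,0],
    [0.9,0,0,-0.04,0,0,0],
    [0.9,0,0,-0.04,0,0,0],
    [1,0,0,0,0,0,0],
    [1,0,0,0,0,0,0],
    [1,0,0,0,0,0,0],
    [1,0,0,0,0,0,0],
  ],
)

```text
t: 17.2
tcp_pos: [0.5344, 0.2837, 0.215]
orientation: [-0.001, 0.015, 1.0, -0.001]
force: [0.1, 0.5, -0.1]
finger_gap: 0.0852
```

```bash
cat >> h.py <<'E'
def inbay(p,x,y):
    d=rotz(.0308)@np.array([x-.5344,y-.242,0]); return np.round(d[:2],4)
E
python3 - <<'E'
from h import *
p=cams.get_image('wrist'); 
V=boxV(.05,.03,0,.014); im=p['img'].copy()
for m in cams.outline_of(p,'coaster_c')[:2]:
    r=fit([(p,m['mask'],True)],V,[.5357,.284,-.03],z=.004); print(m['p'],m['rect'],r,inbay(p,*r[0][:2]))
    c,_=cv2.findContours(m['mask'].astype(np.uint8),0,1); cv2.drawContours(im,c,-1,(0,255,0),1)
m=cams.outline_of(p,'tray'); print(m and fit([(p,m[0]['mask'],True)],boxV(.079,.121,0,.016),[.5344,.242,-.03]))
cv2.imwrite('pics/w7.png',im)
for k,r,z,x0 in [('cup_c',.029,.07,(.44,.009)),('shaker_c',.02,.075,(.557,-.001))]:
    for m in cams.outline_of(p,k)[:3]: print(k,m['p'],fit([(p,m['mask'],True)],cylV(r,0,z),x0,False))
go(.44,.009,.2,0)
E
```

```text
0.7 [288.6, 133.0, 350.2, 224.2] (array([ 0.53580489,  0.28427402, -0.0320802 ]), np.float64(0.05798409532405499)) [0.0001 0.0423]
(array([ 0.53481089,  0.2408707 , -0.03472082]), np.float64(0.2295194680285529))
cup_c 0.74 (array([4.42118727e-01, 3.78877247e-04]), np.float64(0.1054893569410646))
shaker_c 0.95 (array([ 0.55661224, -0.00232725]), np.float64(0.14041249793041463))
t 17.45 tcp [0.5349 0.2841 0.2156] jaw yaw 1.54 tilt [-0.0011 -0.0004] shift tool [ 0.0864 -0.2779  0.0159] turn z 1.54
```

View pics/w7.png

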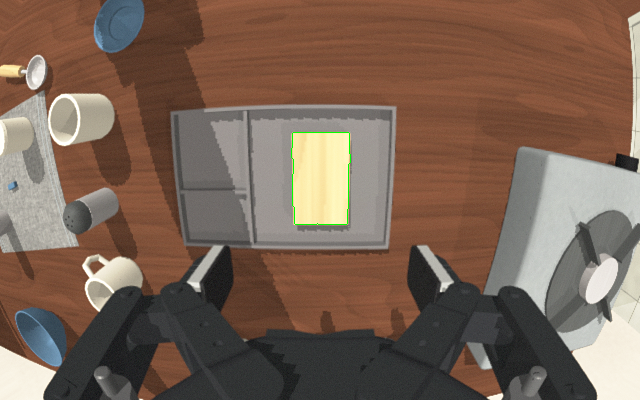

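Coaster sits within 0.5 mm of the bay centre. Next is the cup.

Request:
arm_command(
  steps=[
    [1,0.01,-0.031,0,0,0,0],
    [1,0.012,-0.04,0,0,0,0],
    [1,0.012,-0.04,0,0,0,0],
    [1,0.012,-0.04,0,0,0,0],
    [1,0.012,-0.04,0,0,0,0],
    [1,0.012,-0.04,0,0,0,0],
    [1,0.012,-0.04,0,0,0,0],
    [1,0.004,-0.007,0,0,0,0],
    [1,0,0,0,0,0,0],
    [1,0,0,0,0,0,0],
  ],
)

```text
t: 18.45
tcp_pos: [0.4415, 0.0102, 0.2165]
orientation: [0.001, 0.015, 1.0, 0.001]
force: [-0.5, -0.3, -0.1]
finger_gap: 0.0856
```

```bash
python3 - <<'E'
from h import *
p=cams.get_image('wrist');im=p['img'].copy()
for k,r,z,x0 in [('cup_c',.029,.07,(.44,.009)),('pot_c',.026,.068,(.4387,-.166)),('shaker_c',.02,.075,(.557,-.001))]:
    for m in cams.outline_of(p,k)[:3]:
        print(k,m['p'],m['rect'],fit([(p,m['mask'],True)],cylV(r,0,z),x0,False))
        c,_=cv2.findContours(m['mask'].astype(np.uint8),0,1); cv2.drawContours(im,c,-1,(0,255,0),1)
cv2.imwrite('pics/w8.png',im)
go(.44,.007,.046,np.pi/2)
E
```

```text
pot_c 0.81 [0.0, 43.9, 43.2, 78.6] (array([ 1.2415125, -1.12725  ]), np.float64(1.0))
pot_c 0.6 [125.1, 161.5, 187.3, 219.1] (array([ 0.44118388, -0.1675512 ]), np.float64(0.15327214156480296))
pot_c 0.27 [293.8, 251.4, 332.4, 314.2] (array([ 1.2415125, -1.12725  ]), np.float64(1.0))
shaker_c 0.77 [291.4, 251.4, 334.8, 312.0] (array([ 0.55685207, -0.00169505]), np.float64(0.16319899269909932))
shaker_c 0.53 [65.3, 268.2, 131.8, 330.1] (array([ 1.037625, -0.5435  ]), np.float64(1.0))
t 18.65 tcp [0.4412 0.0105 0.2163] jaw yaw 1.5425 tilt [0.0005 0.0007] shift tool [ 0.0012 -0.0036  0.1703] turn z -0.0283
```

View pics/w8.png

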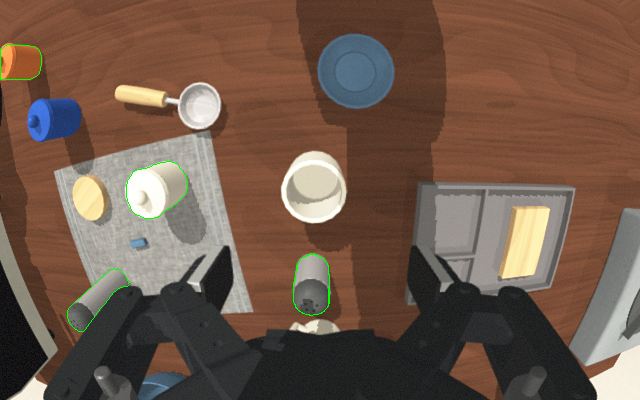

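```bash
python3 - <<'E'
from h import *
p=cams.get_image('wrist')
hsv=cv2.cvtColor(p['img'],cv2.COLOR_BGR2HSV); roi=np.zeros((400,640),bool); roi[140:232,270:362]=1
m=((hsv[...,1]<75)&(hsv[...,2]>70)&roi).astype(np.uint8)
n,l,st,_=cv2.connectedComponentsWithStats(m); i=1+np.argmax(st[1:,4]); m=(l==i).astype(np.uint8); m=cv2.morphologyEx(m,cv2.MORPH_CLOSE,np.ones((7,7)))
print(st[i]); r=fit([(p,m>0,True)],cylV(.029,0,.07),(.44,.007),False); print(r)
im=p['img'].copy(); 
for x,c in ((r[0],(0,0,255)),):
    s=(sil(p,cylV(.029,0,.07)+[x[0],x[1],0],True)>.5).astype(np.uint8); cc,_=cv2.findContours(s,0,1); cv2.drawContours(im,cc,-1,c,1)
cc,_=cv2.findContours(m,0,1); cv2.drawContours(im,cc,-1,(0,255,0),1)
cv2.imwrite('pics/w9.png',cv2.resize(im[130:330,230:400],None,fx=3,fy=3))
go(r[0][0],r[0][1],.046,np.pi/2-.03)
E
```

```text
[ 281  151   65   73 3676]
(array([0.44225946, 0.00514116]), np.float64(0.04566131131451493))
t 18.7 tcp [0.4411 0.0102 0.2163] jaw yaw 1.5421 tilt [0.0003 0.0006] shift tool [-0.0013 -0.0051  0.1703] turn z 0.0013
```

View pics/w9.png

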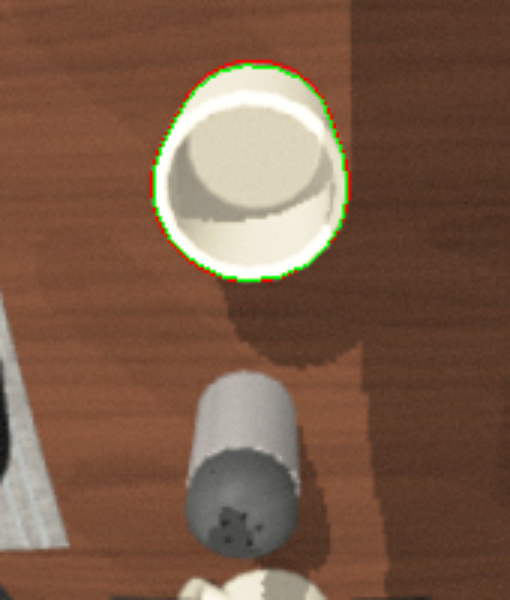

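Request:
arm_command(
  steps=[
    [1,-0.001,-0.005,0.02,0,0,0],
    [1,0,0,0.03,0,0,0],
    [1,0,0,0.03,0,0,0],
    [1,0,0,0.03,0,0,0],
    [1,0,0,0.03,0,0,0],
    [1,0,0,0.02,0,0,0],
    [1,0,0,0.01,0,0,0],
    [1,0,0,0,0,0,0],
    [1,0,0,0,0,0,0],
    [1,0,0,0,0,0,0],
  ],
)

```text
t: 19.7
tcp_pos: [0.4421, 0.0042, 0.0469]
orientation: [0.001, 0.015, 1.0, 0.0]
force: [0.4, 0.0, 0.2]
finger_gap: 0.0853
```

```bash
python3 - <<'E'
from h import *
p=cams.get_image('wrist'); save(p,'w10')
go(.4423,.0051,.046,np.pi/2-.03)
E
```

```text
t 19.75 tcp [0.4421 0.0041 0.047 ] jaw yaw 1.5398 tilt [ 0.0015 -0.    ] shift tool [-0.0001  0.001   0.001 ] turn z -0.001
```

View pics/w10.png

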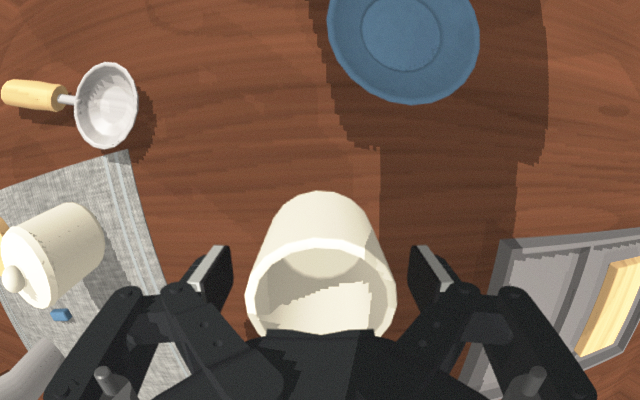

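Cup is centred between the pads. I'll grip and lift.

Request:
arm_command(
  steps=[
    [0.5,0,0.001,0.001,0,0,0],
    [0.5,0,0,0,0,0,0],
    [0.5,0,0,0,0,0,0],
    [0.5,0,0,0,0,0,0],
    [0.5,0,0,0,0,0,0],
    [0.5,0,0,0,0,0,0],
    [0.5,0,0,0,0,0,0],
    [0.5,0,0,0,0,0,0],
    [0.5,0,0,0,0,0,0],
    [0.5,0,0,0,0,0,0],
  ],
  squeeze=35,
)

```text
t: 20.75
tcp_pos: [0.4418, 0.0051, 0.046]
orientation: [0.001, 0.015, 1.0, -0.0]
force: [-1.7, -0.4, 5.9]
finger_gap: 0.0583
```

```bash
python3 - <<'E'
from h import *
print(manip.read_state()['finger_gap'],manip.read_state()['force'])
go(.4423,.0051,.046,np.pi/2-.03)
E
```

```text
0.05832969779709974 [-1.67206264 -0.38942672  5.8757684 ]
t 20.75 tcp [0.4418 0.0051 0.046 ] jaw yaw 1.5405 tilt [ 0.0012 -0.0001] shift tool [-0.0005  0.     -0.    ] turn z -0.0003
```

Request:
arm_command(
  steps=[
    [0.5,0,0,-0.01,0,0,0],
    [0.5,0,0,-0.02,0,0,0],
    [0.5,0,0,-0.03,0,0,0],
    [0.5,0,0,-0.03,0,0,0],
    [0.5,0,0,-0.03,0,0,0],
    [0.5,0,0,-0.01,0,0,0],
    [0.5,0,0,0,0,0,0],
    [0.5,0,0,0,0,0,0],
    [0.5,0,0,0,0,0,0],
    [0.5,0,0,0,0,0,0],
  ],
)

```text
t: 21.75
tcp_pos: [0.4409, 0.005, 0.1743]
orientation: [-0.001, 0.015, 1.0, 0.0]
force: [0.3, -0.4, -0.8]
finger_gap: 0.0581
```

```bash
python3 - <<'E'
from h import *
p=cams.get_image('wrist'); save(p,'w11')
print(manip.read_state()['finger_gap'],manip.read_state()['force'])
go(.5358,.2843,.14,np.pi/2-.03)
E
```

```text
0.05771773539814265 [-0.41147376  0.40083659 -1.37029787]
t 21.8 tcp [0.441  0.0051 0.1744] jaw yaw 1.5404 tilt [-0.002   0.0002] shift tool [-0.0864  0.282   0.0342] turn z -0.0004
```

View pics/w11.png

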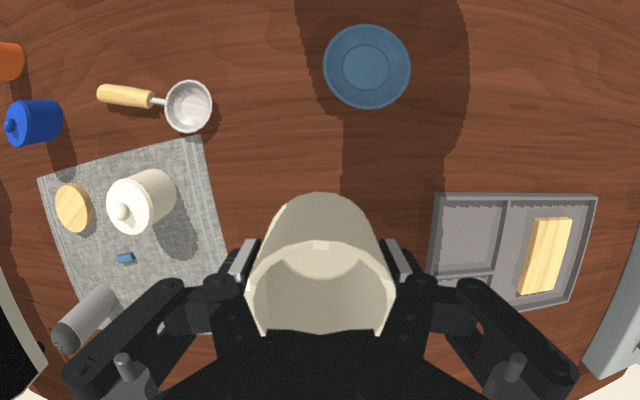

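Request:
arm_command(
  steps=[
    [0.5,-0.006,0.018,0,0,0,0],
    [0.5,-0.01,0.033,0,0,0,0],
    [0.5,-0.01,0.033,0,0,0,0],
    [0.5,-0.01,0.033,0,0,0,0],
    [0.5,-0.01,0.033,0,0,0,0],
    [0.5,-0.01,0.033,0,0,0,0],
    [0.5,-0.01,0.033,0,0,0,0],
    [0.5,-0.01,0.033,0,0,0,0],
    [0.5,-0.01,0.033,0,0,0,0],
    [0.5,0,0,0,0,0,0],
  ],
)

```text
t: 22.8
tcp_pos: [0.536, 0.2908, 0.1749]
orientation: [0.0, 0.013, 1.0, 0.003]
force: [-0.9, 0.1, -0.8]
finger_gap: 0.0574
```

Request:
arm_command(
  steps=[
    [0.5,0,0,0,0,0,0],
    [0.5,0,0,0.02,0,0,0],
    [0.5,0,0,0.03,0,0,0],
    [0.5,0,0,0.03,0,0,0],
    [0.5,0,0,0.01,0,0,0],
    [0.5,0,0,0,0,0,0],
    [0.5,0,0,0,0,0,0],
    [0.5,0,0,0,0,0,0],
    [0.5,0,0,0,0,0,0],
    [0.5,0,0,0,0,0,0],
  ],
)

```text
t: 23.8
tcp_pos: [0.5367, 0.2844, 0.0863]
orientation: [0.001, 0.015, 1.0, 0.0]
force: [0.9, -0.7, -0.8]
finger_gap: 0.0578
```

```bash
python3 - <<'E'
from h import *
p=cams.get_image('wrist'); save(p,'w12')
print(manip.read_state()['finger_gap'],manip.read_state()['force'])
go(.5355,.2843,.066,np.pi/2-.03)
E
```

```text
0.0577061556215755 [ 0.96245853 -0.21784221 -1.41785768]
t 23.85 tcp [0.5366 0.2843 0.0861] jaw yaw 1.5398 tilt [0.0011 0.0005] shift tool [ 0.0011 -0.0001  0.0201] turn z -0.001
```

View pics/w12.png

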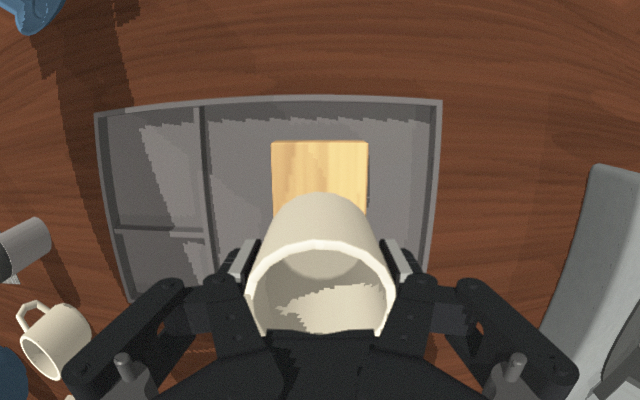

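Request:
arm_command(
  steps=[
    [0.5,0.001,0,0.01,0,0,0],
    [0.5,0,0,0.006,0,0,0],
    [0.5,0,0,0.003,0,0,0],
    [0.5,0,0,0.002,0,0,0],
    [0.5,0,0,0.001,0,0,0],
    [0.5,0,0,0,0,0,0],
    [0.5,0,0,0,0,0,0],
    [0.5,0,0,0,0,0,0],
    [0.5,0,0,0,0,0,0],
    [0.5,0,0,0,0,0,0],
  ],
)

```text
t: 24.85
tcp_pos: [0.5346, 0.2839, 0.0641]
orientation: [-0.0, 0.015, 1.0, -0.001]
force: [-2.5, -1.6, 8.0]
finger_gap: 0.0579
```

```bash
python3 - <<'E'
from h import *
p=cams.get_image('wrist'); save(p,'w13')
print(manip.read_state()['finger_gap'],manip.read_state()['force'])
go(.5355,.2843,.064,np.pi/2-.03)
E
```

```text
0.058112661796670614 [-3.17014315 -1.53751874  7.38624102]
t 24.9 tcp [0.5346 0.2839 0.0641] jaw yaw 1.5401 tilt [-0.0006 -0.0011] shift tool [-0.0008  0.0004  0.0001] turn z -0.0007
```

Contact at the expected height (7–8 N). Release and rise.

Request:
arm_command(
  steps=[
    [0.6,-0.001,0,-0.0005,0,0,0],
    [0.7,0,0,0,0,0,0],
    [0.8,0,0,0,0,0,0],
    [0.9,0,0,0,0,0,0],
    [1,0,0,0,0,0,0],
    [1,0,0,0,0,0,0],
    [1,0,0,0,0,0,0],
    [1,0,0,0,0,0,0],
    [1,0,0,0,0,0,0],
    [1,0,0,-0.01,0,0,0],
  ],
)

```text
t: 25.9
tcp_pos: [0.5354, 0.2836, 0.0731]
orientation: [-0.001, 0.015, 1.0, -0.001]
force: [0.0, 0.1, -0.5]
finger_gap: 0.0855
```

Request:
arm_command(
  steps=[
    [1,0,0,-0.02,0,0,0],
    [1,0,0,-0.03,0,0,0],
    [1,0,0,-0.03,0,0,0],
    [1,0,0,-0.03,0,0,0],
    [1,0,0,-0.03,0,0,0],
    [1,0,0,-0.03,0,0,0],
    [1,0,0,0,0,0,0],
    [1,0,0,0,0,0,0],
    [1,0,0,0,0,0,0],
    [1,0,0,0,0,0,0],
  ],
)

```text
t: 26.9
tcp_pos: [0.5356, 0.2836, 0.2427]
orientation: [-0.001, 0.015, 1.0, -0.001]
force: [-0.2, 0.3, -0.2]
finger_gap: 0.0854
```

```bash
cat >> h.py <<'E'
def segfit(p,x0,r,h,z=0,smax=75,vmin=70,name=None,fish=True):
    s=sil(p,cylV(r+.012,z,z+h+.01)+[x0[0],x0[1],0],fish)>.3
    hsv=cv2.cvtColor(p['img'],cv2.COLOR_BGR2HSV)
    m=((hsv[...,1]<smax)&(hsv[...,2]>vmin)&s).astype(np.uint8)
    n,l,st,_=cv2.connectedComponentsWithStats(m); i=1+np.argmax(st[1:,4]); m=(l==i).astype(np.uint8); m=cv2.morphologyEx(m,cv2.MORPH_CLOSE,np.ones((7,7)))
    q=fit([(p,m>0,fish)],cylV(r,z,z+h),x0,False)
    if name:
        im=p['img'].copy(); s=(sil(p,cylV(r,z,z+h)+[q[0][0],q[0][1],0],fish)>.5).astype(np.uint8)
        for a,c in ((m,(0,255,0)),(s,(0,0,255))):
            cc,_=cv2.findContours(a,0,1); cv2.drawContours(im,cc,-1,c,1)
        cv2.imwrite(f'pics/{name}.png',im)
    return q
E
python3 - <<'E'
from h import *
p=cams.get_image('wrist')
q=segfit(p,(.535,.284),.029,.07,.018,smax=40,vmin=120,name='w14'); print(q,inbay(p,*q[0]))
for m in cams.outline_of(p,'cup_c')[:3]:
    q=fit([(p,m['mask'],True)],cylV(.029,.018,.088),(.535,.284),False);print(m['p'],q,inbay(p,*q[0]))
go(.441,-.167,.22,np.pi/2)
E
```

```text
(array([0.54172257, 0.27161799]), np.float64(0.3813709725448158)) [0.0064 0.0298]
0.62 (array([0.53652888, 0.28489634]), np.float64(0.07747580414352218)) [0.0008 0.0429]
t 27.0 tcp [0.5357 0.2839 0.2428] jaw yaw 1.5402 tilt [-0.0018 -0.0008] shift tool [ 0.0808 -0.4536  0.0234] turn z -0.0306
```

View pics/w14.png

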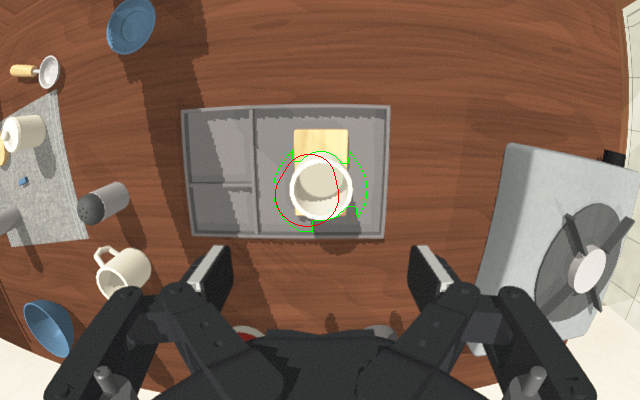

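My colour segmentation failed here: it merged the cup with the tray. The network outline puts the cup at (0.8, 42.9) mm against a centre of (0, 42), and the picture shows it centred on the coaster. Next, the white pot.

Request:
arm_command(
  steps=[
    [1,0.004,-0.023,0,0,0,0],
    [1,0.008,-0.048,0,0,0,0],
    [1,0.008,-0.048,0,0,0,0],
    [1,0.008,-0.048,0,0,0,0],
    [1,0.009,-0.048,0,0,0,0],
    [1,0.009,-0.048,0,0,0,0],
    [1,0.009,-0.048,0,0,0,0],
    [1,0.009,-0.048,0,0,0,0],
    [1,0.009,-0.048,0,0,0,0],
    [1,0.008,-0.047,0.02,0,0,0],
  ],
)

```text
t: 28.0
tcp_pos: [0.4423, -0.1679, 0.2256]
orientation: [0.002, 0.016, 1.0, -0.001]
force: [1.1, -0.2, 0.1]
finger_gap: 0.0854
```

Request:
arm_command(
  steps=[
    [1,0,0,0.02,0,0,0],
    [1,0,0,0,0,0,0],
    [1,0,0,0,0,0,0],
    [1,0,0,0,0,0,0],
    [1,0,0,0,0,0,0],
    [1,0,0,0,0,0,0],
    [1,0,0,0,0,0,0],
    [1,0,0,0,0,0,0],
    [1,0,0,0,0,0,0],
    [1,0,0,0,0,0,0],
  ],
)

```text
t: 29.0
tcp_pos: [0.4416, -0.1656, 0.2045]
orientation: [0.0, 0.015, 1.0, 0.0]
force: [1.0, 0.3, -0.4]
finger_gap: 0.0852
```

```bash
python3 - <<'E'
from h import *
p=cams.get_image('wrist')
a=np.linspace(0,2*np.pi,48)
V=np.vstack([cylV(.026,0,.058),cylV(.027,.058,.064),cylV(.008,.07,.078)])
im=p['img'].copy()
for m in cams.outline_of(p,'pot_c')[:4]:
    q=fit([(p,m['mask'],True)],V,(.44,-.167),False);print(m['p'],m['rect'],q)
    c,_=cv2.findContours(m['mask'].astype(np.uint8),0,1); cv2.drawContours(im,c,-1,(0,255,0),1)
    if q[1]<.3: c,_=cv2.findContours((sil(p,V+[*q[0],0],True)>.5).astype(np.uint8),0,1); cv2.drawContours(im,c,-1,(0,0,255),1); b=q[0]
cv2.imwrite('pics/w15.png',im)
print(atz(p,(320,190),0,True))
go(b[0],b[1],.047,np.pi/2-.03)
E
```

```text
0.97 [283.4, 155.5, 348.0, 219.1] (array([ 0.4391966 , -0.16756614]), np.float64(0.11337348938279138))
0.93 [124.4, 69.3, 192.5, 123.6] (array([ 0.4060156 , -0.16500282]), np.float64(2.0894995093228657))
0.78 [64.4, 0.0, 125.7, 48.4] (array([ 0.4060156 , -0.16500282]), np.float64(2.375712515489467))
0.41 [598.4, 218.7, 639.4, 274.6] (array([ 0.4060156 , -0.16500282]), np.float64(3.1940711462450597))
[ 0.45559191 -0.16513091  0.        ]
t 29.1 tcp [ 0.4415 -0.1656  0.2045] jaw yaw 1.5398 tilt [-0.0001  0.0001] shift tool [ 0.0023 -0.002   0.1575] turn z -0.001
```

View pics/w15.png

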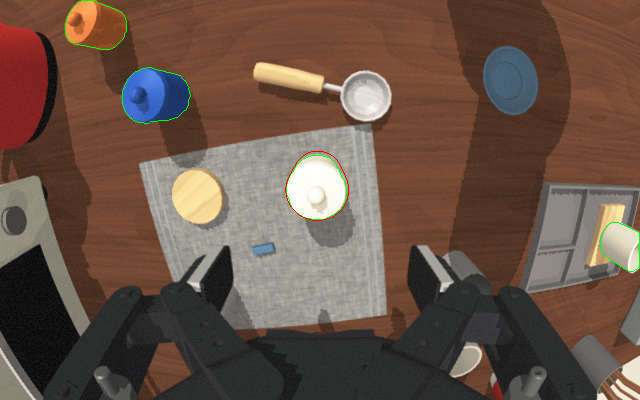

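Request:
arm_command(
  steps=[
    [1,0.002,-0.001,0.02,0,0,0],
    [1,0,0,0.03,0,0,0],
    [1,0,0,0.03,0,0,0],
    [1,0,0,0.03,0,0,0],
    [1,0,0,0.03,0,0,0],
    [1,0,0,0.01,0,0,0],
    [1,0,0,0.007,0,0,0],
    [1,0,0,0,0,0,0],
    [1,0,0,0,0,0,0],
    [1,0,0,0,0,0,0],
  ],
)

```text
t: 30.1
tcp_pos: [0.4402, -0.1668, 0.0485]
orientation: [0.001, 0.016, 1.0, -0.0]
force: [-0.4, -0.5, -0.3]
finger_gap: 0.0858
```

```bash
python3 - <<'E'
from h import *
p=cams.get_image('wrist'); save(p,'w16')
print(manip.read_state()['force']); go(.44,-.1667,.047,np.pi/2-.03)
E
```

```text
[ 0.07634336 -0.13057296  1.10262388]
t 30.15 tcp [ 0.4402 -0.1668  0.0484] jaw yaw 1.5396 tilt [ 0.0019 -0.0005] shift tool [0.0002 0.0001 0.0014] turn z -0.0012
```

View pics/w16.png

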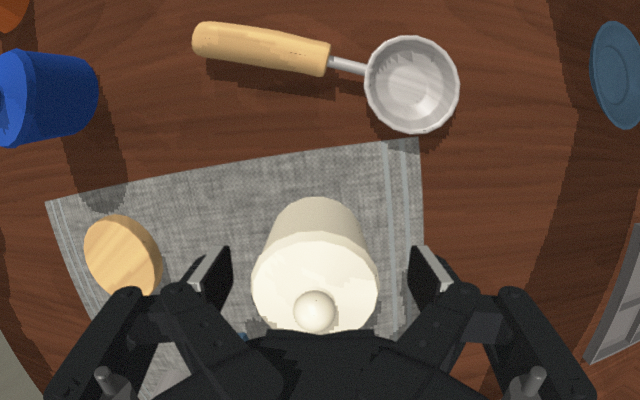

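Request:
arm_command(
  steps=[
    [0.4,0,-0.001,0.001,0,0,0],
    [0.4,0,0,0,0,0,0],
    [0.4,0,0,0,0,0,0],
    [0.4,0,0,0,0,0,0],
    [0.4,0,0,0,0,0,0],
    [0.4,0,0,0,0,0,0],
    [0.4,0,0,0,0,0,0],
    [0.4,0,0,0,0,0,0],
    [0.4,0,0,0,0,0,0],
    [0.4,0,0,0,0,0,0],
  ],
)

```text
t: 31.15
tcp_pos: [0.4395, -0.1682, 0.0468]
orientation: [0.0, 0.016, 1.0, -0.001]
force: [-0.7, -2.7, 5.3]
finger_gap: 0.0511
```

```bash
python3 - <<'E'
from h import *
print(manip.read_state()['force'],manip.read_state()['finger_gap']); go(.44,-.1667,.047,np.pi/2-.03)
E
```

```text
[-0.70422746 -2.73802546  5.28533086] 0.05106507174591081
t 31.15 tcp [ 0.4395 -0.1682  0.0468] jaw yaw 1.5394 tilt [ 0.0002 -0.0012] shift tool [-0.0004  0.0016 -0.0002] turn z -0.0014
```

Request:
arm_command(
  steps=[
    [0.4,0,0,-0.01,0,0,0],
    [0.4,0,0,-0.02,0,0,0],
    [0.4,0,0,-0.03,0,0,0],
    [0.4,0,0,-0.03,0,0,0],
    [0.4,0,0,-0.03,0,0,0],
    [0.4,0,0,-0.02,0,0,0],
    [0.4,0,0,0,0,0,0],
    [0.4,0,0,0,0,0,0],
    [0.4,0,0,0,0,0,0],
    [0.4,0,0,0,0,0,0],
  ],
)

```text
t: 32.15
tcp_pos: [0.4387, -0.1672, 0.1854]
orientation: [-0.001, 0.015, 1.0, 0.0]
force: [-0.6, 0.2, -1.7]
finger_gap: 0.0513
```

```bash
python3 - <<'E'
from h import *
p=cams.get_image('wrist'); save(p,'w17')
print(manip.read_state()['force'],manip.read_state()['finger_gap']); go(.5,.166,.18,np.pi/2-.031)
E
```

```text
[-0.43239886 -0.78751123 -2.51810224] 0.05140306794786381
t 32.2 tcp [ 0.4389 -0.1672  0.1855] jaw yaw 1.5404 tilt [-0.002  0.001] shift tool [-0.051   0.3349  0.0057] turn z 0.0006
```

View pics/w17.png

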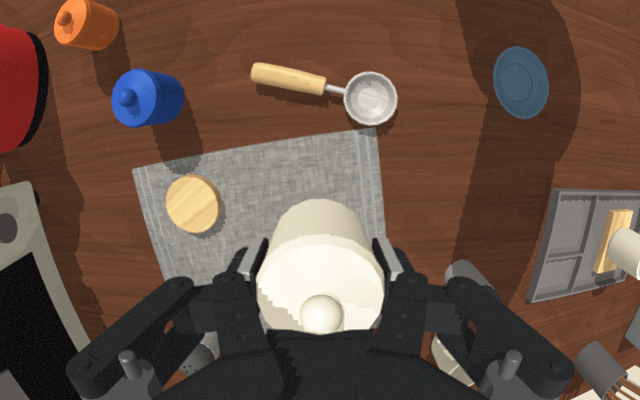

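Request:
arm_command(
  steps=[
    [0.4,-0.003,0.02,0,0,0,0],
    [0.4,-0.006,0.04,0,0,0,0],
    [0.4,-0.006,0.04,0,0,0,0],
    [0.4,-0.006,0.04,0,0,0,0],
    [0.4,-0.006,0.04,0,0,0,0],
    [0.4,-0.006,0.04,0,0,0,0],
    [0.4,-0.006,0.04,0,0,0,0],
    [0.4,-0.006,0.04,0,0,0,0],
    [0.4,-0.004,0.025,0,0,0,0],
    [0.4,-0.002,0.01,0,0,0,0],
  ],
)

```text
t: 33.2
tcp_pos: [0.5005, 0.1696, 0.186]
orientation: [-0.0, 0.013, 1.0, 0.001]
force: [-0.4, -0.2, -1.8]
finger_gap: 0.051
```

Request:
arm_command(
  steps=[
    [0.4,0,0,0,0,0,0],
    [0.4,0,0,0.02,0,0,0],
    [0.4,0,0,0.03,0,0,0],
    [0.4,0,0,0.03,0,0,0],
    [0.4,0,0,0.02,0,0,0],
    [0.4,0,0,0.01,0,0,0],
    [0.4,0,0,0,0,0,0],
    [0.4,0,0,0,0,0,0],
    [0.4,0,0,0,0,0,0],
    [0.4,0,0,0,0,0,0],
  ],
)

```text
t: 34.2
tcp_pos: [0.5015, 0.1658, 0.0775]
orientation: [0.001, 0.016, 1.0, 0.0]
force: [1.2, -0.5, -1.7]
finger_gap: 0.051
```

```bash
python3 - <<'E'
from h import *
p=cams.get_image('wrist'); save(p,'w18')
print(manip.read_state()['force'],manip.read_state()['finger_gap']); go(.5,.166,.051,np.pi/2-.031)
E
```

```text
[-0.71713589  0.19101145 -1.49546057] 0.05153816312683759
t 34.25 tcp [0.5013 0.1659 0.0773] jaw yaw 1.5398 tilt [0.0015 0.0005] shift tool [0.0014 0.0001 0.0263] turn z 0.0001
```

View pics/w18.png

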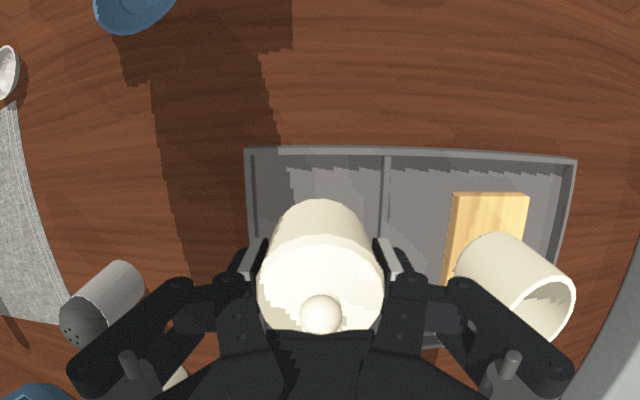

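Request:
arm_command(
  steps=[
    [0.4,0.001,0,0.01,0,0,0],
    [0.4,0,0,0.01,0,0,0],
    [0.4,0,0,0.004,0,0,0],
    [0.4,0,0,0.002,0,0,0],
    [0.4,0,0,0.001,0,0,0],
    [0.4,0,0,0,0,0,0],
    [0.4,0,0,0,0,0,0],
    [0.4,0,0,0,0,0,0],
    [0.4,0,0,0,0,0,0],
    [0.4,0,0,0,0,0,0],
  ],
)

```text
t: 35.25
tcp_pos: [0.4992, 0.1653, 0.0507]
orientation: [-0.0, 0.015, 1.0, -0.001]
force: [-4.3, -3.1, 18.1]
finger_gap: 0.051
```

```bash
python3 - <<'E'
from h import *
print(manip.read_state()['force'],manip.read_state()['finger_gap']); go(.5,.166,.050,np.pi/2-.031)
E
```

```text
[-4.27772443 -3.07521298 18.11497896] 0.05102247944632959
t 35.25 tcp [0.4992 0.1653 0.0507] jaw yaw 1.5401 tilt [-0.0002 -0.0018] shift tool [-0.0008  0.0007  0.0007] turn z 0.0003
```

Request:
arm_command(
  steps=[
    [0.4,-0.001,0,-0.0015,0,0,0],
    [0.4,0,0,0,0,0,0],
    [0.6,0,0,0,0,0,0],
    [0.7,0,0,0,0,0,0],
    [0.8,0,0,0,0,0,0],
    [0.9,0,0,0,0,0,0],
    [0.9,0,0,0,0,0,0],
    [0.9,0,0,0,0,0,0],
    [0.9,0,0,0,0,0,0],
    [0.9,0,0,-0.005,0,0,0],
  ],
)

```text
t: 36.25
tcp_pos: [0.5004, 0.1656, 0.0557]
orientation: [-0.001, 0.015, 1.0, -0.0]
force: [-0.1, -0.3, 0.1]
finger_gap: 0.077
```

Request:
arm_command(
  steps=[
    [0.95,0,0,-0.02,0,0,0],
    [1,0,0,-0.03,0,0,0],
    [1,0,0,-0.03,0,0,0],
    [1,0,0,-0.03,0,0,0],
    [1,0,0,-0.03,0,0,0],
    [1,0,0,-0.03,0,0,0],
    [1,0,0,0,0,0,0],
    [1,0,0,0,0,0,0],
    [1,0,0,0,0,0,0],
    [1,0,0,0,0,0,0],
  ],
)

```text
t: 37.25
tcp_pos: [0.5001, 0.1654, 0.2249]
orientation: [-0.001, 0.015, 1.0, -0.0]
force: [-0.5, -0.3, -0.9]
finger_gap: 0.0854
```

```bash
python3 - <<'E'
from h import *
p=cams.get_image('wrist'); im=p['img'].copy()
V=np.vstack([cylV(.026,0,.058),cylV(.027,.058,.064),cylV(.008,.07,.078)])+[0,0,.004]
for m in cams.outline_of(p,'pot_c')[:3]:
    q=fit([(p,m['mask'],True)],V,(.5,.166),False);print(m['p'],m['rect'],q,inbay(p,*q[0]))
for k,r,z,z0,x0 in [('cup_c',.029,.07,.018,(.536,.284)),('shaker_c',.02,.075,0,(.557,-.001))]:
    for m in cams.outline_of(p,k)[:3]: q=fit([(p,m['mask'],True)],cylV(r,z0,z0+z),x0,False); print(k,m['p'],m['rect'],q,inbay(p,*q[0]))
cv2.imwrite('pics/w19.png',im)
go(.557,-.002,.2,np.pi/2-.03)
E
```

```text
0.89 [0.2, 81.3, 26.3, 114.4] (array([0.46353976, 0.17446758]), np.float64(5.484693998811646)) [-0.0687 -0.0697]
0.68 [291.5, 154.9, 349.5, 216.7] (array([0.50081782, 0.16563616]), np.float64(0.14128459133280732)) [-0.0312 -0.0774]
cup_c 0.98 [400.3, 181.6, 478.6, 257.5] (array([0.53783791, 0.28738299]), np.float64(0.1022060168005765)) [0.002  0.0455]
shaker_c 0.79 [148.6, 208.3, 208.8, 262.2] (array([ 5.55058155e-01, -1.96772529e-05]), np.float64(0.08742351729569273)) [ 0.0281 -0.2413]
t 37.45 tcp [0.5005 0.1658 0.2254] jaw yaw 1.5402 tilt [-0.0012 -0.0002] shift tool [-0.0617 -0.1659  0.0253] turn z -0.0006
```

View pics/w19.png

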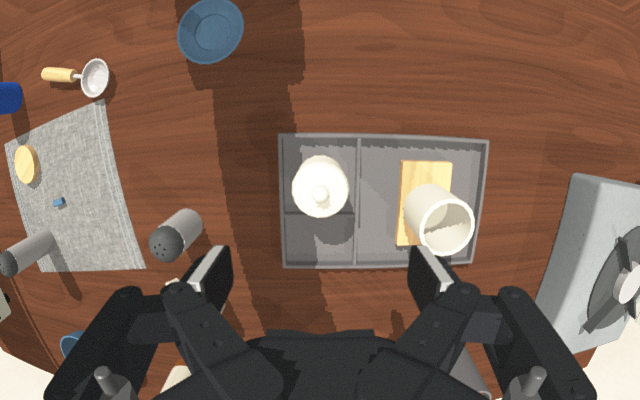

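Request:
arm_command(
  steps=[
    [1,-0.007,-0.02,0,0,0,0],
    [1,-0.014,-0.037,0,0,0,0],
    [1,-0.014,-0.037,0,0,0,0],
    [1,-0.014,-0.037,0,0,0,0],
    [1,-0.012,-0.034,0,0,0,0],
    [1,0,0,0.02,0,0,0],
    [1,0,0,0,0,0,0],
    [1,0,0,0,0,0,0],
    [1,0,0,0,0,0,0],
    [1,0,0,0,0,0,0],
  ],
)

```text
t: 38.45
tcp_pos: [0.5569, 0.0002, 0.2067]
orientation: [0.001, 0.014, 1.0, 0.0]
force: [0.2, 0.7, -0.8]
finger_gap: 0.0856
```

```bash
python3 - <<'E'
from h import *
p=cams.get_image('wrist'); im=p['img'].copy()
V=np.vstack([cylV(.02,0,.062),cylV(.014,.07,.074)])
for m in cams.outline_of(p,'shaker_c')[:3]:
    q=fit([(p,m['mask'],True)],V,(.557,-.002),False);print(m['p'],m['rect'],q)
    c,_=cv2.findContours(m['mask'].astype(np.uint8),0,1); cv2.drawContours(im,c,-1,(0,255,0),1)
    if q[1]<.4: c,_=cv2.findContours((sil(p,V+[*q[0],0],True)>.5).astype(np.uint8),0,1); cv2.drawContours(im,c,-1,(0,0,255),1); b=q[0]
cv2.imwrite('pics/w20.png',im)
go(b[0],b[1],.047,np.pi/2-.03)
E
```

```text
0.86 [294.3, 155.4, 342.6, 214.6] (array([ 0.5576801 , -0.00192539]), np.float64(0.03495509908674494))
t 38.55 tcp [ 5.569e-01 -3.000e-04  2.066e-01] jaw yaw 1.5413 tilt [0.001  0.0001] shift tool [-0.0007 -0.0017  0.1596] turn z 0.0005
```

View pics/w20.png

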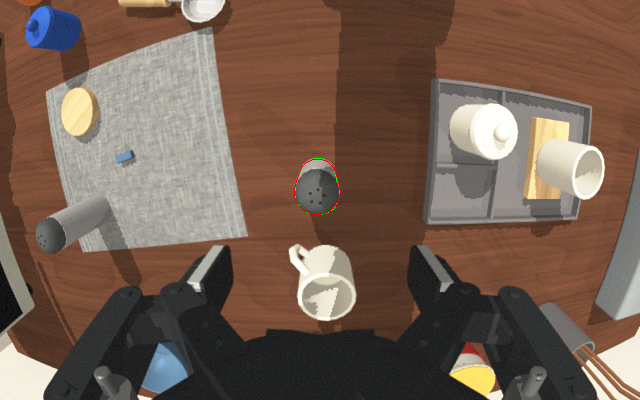

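Request:
arm_command(
  steps=[
    [1,-0.001,-0.001,0.02,0,0,0],
    [1,0,0,0.03,0,0,0],
    [1,0,0,0.03,0,0,0],
    [1,0,0,0.03,0,0,0],
    [1,0,0,0.03,0,0,0],
    [1,0,0,0.01,0,0,0],
    [1,0,0,0.009,0,0,0],
    [1,0,0,0,0,0,0],
    [1,0,0,0,0,0,0],
    [1,0,0,0,0,0,0],
  ],
)

```text
t: 39.55
tcp_pos: [0.5585, -0.002, 0.0482]
orientation: [0.001, 0.015, 1.0, 0.0]
force: [-0.5, -0.3, -0.0]
finger_gap: 0.0852
```

```bash
python3 - <<'E'
from h import *
p=cams.get_image('wrist'); save(p,'w21')
print(manip.read_state()['force']); go(.5577,-.0019,.047,np.pi/2-.03)
E
```

```text
[ 0.67084811 -0.0222199   0.86670297]
t 39.6 tcp [ 0.5585 -0.0021  0.0481] jaw yaw 1.5397 tilt [0.0021 0.0001] shift tool [0.0008 0.0002 0.0011] turn z -0.001
```

View pics/w21.png

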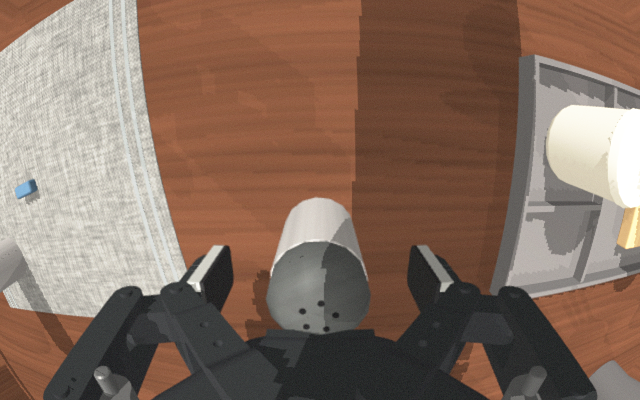

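Request:
arm_command(
  steps=[
    [0.25,0,0,0.001,0,0,0],
    [0.25,0,0,0,0,0,0],
    [0.25,0,0,0,0,0,0],
    [0.25,0,0,0,0,0,0],
    [0.25,0,0,0,0,0,0],
    [0.25,0,0,0,0,0,0],
    [0.25,0,0,0,0,0,0],
    [0.25,0,0,0,0,0,0],
    [0.25,0,0,0,0,0,0],
    [0.25,0,0,0,0,0,0],
  ],
)

```text
t: 40.6
tcp_pos: [0.5577, -0.0022, 0.0463]
orientation: [0.0, 0.015, 1.0, -0.0]
force: [-1.0, -0.1, 5.1]
finger_gap: 0.0394
```

```bash
python3 - <<'E'
from h import *
print(manip.read_state()['force'],manip.read_state()['finger_gap']); go(.5577,-.0019,.047,np.pi/2-.03)
E
```

```text
[-0.99462912 -0.1005585   5.09810353] 0.03944615561599948
t 40.6 tcp [ 0.5577 -0.0022  0.0463] jaw yaw 1.5399 tilt [ 0.0002 -0.0003] shift tool [ 0.      0.0003 -0.0007] turn z -0.0009
```

Request:
arm_command(
  steps=[
    [0.25,0,0,-0.01,0,0,0],
    [0.25,0,0,-0.02,0,0,0],
    [0.25,0,0,-0.03,0,0,0],
    [0.25,0,0,-0.03,0,0,0],
    [0.25,0,0,-0.03,0,0,0],
    [0.25,0,0,-0.02,0,0,0],
    [0.25,0,0,0,0,0,0],
    [0.25,0,0,0,0,0,0],
    [0.25,0,0,0,0,0,0],
    [0.25,0,0,0,0,0,0],
  ],
)

```text
t: 41.6
tcp_pos: [0.5568, -0.0022, 0.1846]
orientation: [-0.001, 0.015, 1.0, 0.0]
force: [-0.6, -0.2, -2.1]
finger_gap: 0.0391
```

```bash
python3 - <<'E'
from h import *
p=cams.get_image('wrist'); save(p,'w22')
print(manip.read_state()['force'],manip.read_state()['finger_gap']); go(.577,.1636,.18,np.pi/2-.031)
E
```

```text
[-0.02113412  0.22534408 -1.2387457 ] 0.03884963796281695
t 41.65 tcp [ 0.5569 -0.002   0.1848] jaw yaw 1.5403 tilt [-0.0023  0.0001] shift tool [-0.015   0.1662  0.0048] turn z 0.0005
```

View pics/w22.png

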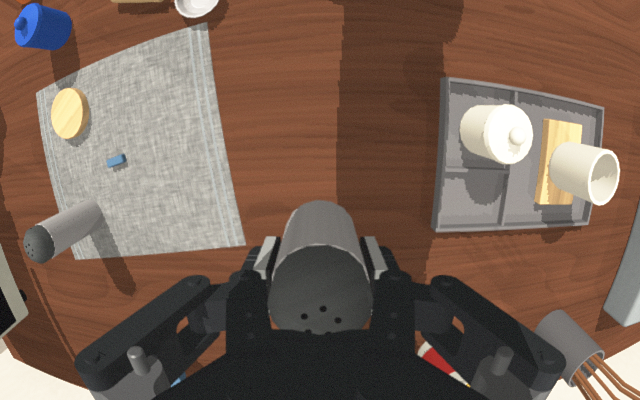

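Request:
arm_command(
  steps=[
    [0.25,-0.002,0.02,0,0,0,0],
    [0.25,-0.003,0.034,0,0,0,0],
    [0.25,-0.003,0.034,0,0,0,0],
    [0.25,-0.003,0.034,0,0,0,0],
    [0.25,-0.003,0.03,0,0,0,0],
    [0.25,-0.001,0.014,0,0,0,0],
    [0.25,0,0,0.01,0,0,0],
    [0.25,0,0,0.03,0,0,0],
    [0.25,0,0,0.03,0,0,0],
    [0.25,0,0,0.02,0,0,0],
  ],
)

```text
t: 42.65
tcp_pos: [0.5765, 0.1594, 0.0929]
orientation: [-0.002, 0.017, 1.0, -0.002]
force: [-0.2, -0.5, -1.5]
finger_gap: 0.0388
```

Request:
arm_command(
  steps=[
    [0.25,0,0,0.01,0,0,0],
    [0.25,0,0,0,0,0,0],
    [0.25,0,0,0,0,0,0],
    [0.25,0,0,0,0,0,0],
    [0.25,0,0,0,0,0,0],
    [0.25,0,0,0,0,0,0],
    [0.25,0,0,0,0,0,0],
    [0.25,0,0,0,0,0,0],
    [0.25,0,0,0,0,0,0],
    [0.25,0,0,0,0,0,0],
  ],
)

```text
t: 43.65
tcp_pos: [0.5778, 0.1634, 0.086]
orientation: [-0.0, 0.015, 1.0, 0.0]
force: [-0.1, 0.9, -1.0]
finger_gap: 0.0392
```

```bash
python3 - <<'E'
from h import *
p=cams.get_image('wrist'); save(p,'w23')
print(manip.read_state()['force'],manip.read_state()['finger_gap']); go(.577,.1636,.0515,np.pi/2-.031)
E
```

```text
[ 0.1226374  -0.17262955 -2.8187385 ] 0.03905781293869599
t 43.7 tcp [0.5777 0.1634 0.0859] jaw yaw 1.54 tilt [-0.0001 -0.    ] shift tool [0.0007 0.0002 0.0344] turn z 0.0002
```

View pics/w23.png

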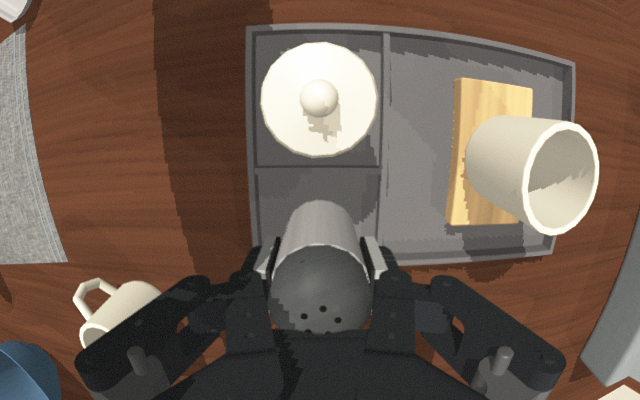

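Request:
arm_command(
  steps=[
    [0.25,0.001,0,0.015,0,0,0],
    [0.25,0,0,0.01,0,0,0],
    [0.25,0,0,0.006,0,0,0],
    [0.25,0,0,0.002,0,0,0],
    [0.25,0,0,0.0015,0,0,0],
    [0.25,0,0,0.001,0,0,0],
    [0.25,0,0,0,0,0,0],
    [0.25,0,0,0,0,0,0],
    [0.25,0,0,0,0,0,0],
    [0.25,0,0,0,0,0,0],
  ],
)

```text
t: 44.7
tcp_pos: [0.5769, 0.1634, 0.0507]
orientation: [0.0, 0.015, 1.0, 0.0]
force: [-0.4, 0.3, -2.1]
finger_gap: 0.0396
```

```bash
python3 - <<'E'
from h import *
print(manip.read_state()['force'],manip.read_state()['finger_gap']); go(.577,.1636,.050,np.pi/2-.031)
E
```

```text
[-0.43754815  0.34046764 -2.06745406] 0.039580433494865126
t 44.7 tcp [0.5769 0.1634 0.0507] jaw yaw 1.5399 tilt [0.0004 0.0001] shift tool [-0.0001  0.0002  0.0007] turn z 0.0001
```

Request:
arm_command(
  steps=[
    [0.25,0,0,0.001,0,0,0],
    [0.25,0,0,0,0,0,0],
    [0.25,0,0,0,0,0,0],
    [0.35,0,0,0,0,0,0],
    [0.5,0,0,0,0,0,0],
    [0.6,0,0,0,0,0,0],
    [0.7,0,0,0,0,0,0],
    [0.75,0,0,0,0,0,0],
    [0.75,0,0,0,0,0,0],
    [0.75,0,0,-0.005,0,0,0],
  ],
)

```text
t: 45.7
tcp_pos: [0.5763, 0.1633, 0.0541]
orientation: [-0.001, 0.015, 1.0, -0.0]
force: [0.5, -0.3, -0.5]
finger_gap: 0.0642
```

Request:
arm_command(
  steps=[
    [0.8,0,0,-0.02,0,0,0],
    [0.8,0,0,-0.03,0,0,0],
    [0.8,0,0,-0.03,0,0,0],
    [0.8,0,0,-0.04,0,0,0],
    [1,0,0,-0.04,0,0,0],
    [1,0,0,-0.04,0,0,0],
    [1,0,0,0,0,0,0],
    [1,0,0,0,0,0,0],
    [1,0,0,0,0,0,0],
    [1,0,0,0,0,0,0],
  ],
)

```text
t: 46.7
tcp_pos: [0.576, 0.163, 0.253]
orientation: [-0.001, 0.015, 1.0, -0.0]
force: [0.3, -0.2, 0.1]
finger_gap: 0.085
```

```bash
python3 - <<'E'
from h import *
s=manip.read_state(); print(s['t'],s['force'])
p=cams.get_image('wrist'); save(p,'w24')
Vp=np.vstack([cylV(.026,0,.058),cylV(.027,.058,.064),cylV(.008,.07,.078)])+[0,0,.004]
Vs=np.vstack([cylV(.02,0,.062),cylV(.014,.07,.074)])+[0,0,.004]
for k,V,x0 in [('pot_c',Vp,(.5,.166)),('shaker_c',Vs,(.577,.1636)),('cup_c',cylV(.029,.018,.088),(.536,.284))]:
    for m in cams.outline_of(p,k)[:3]:
        q=fit([(p,m['mask'],True)],V,x0,False)
        if q[1]<.5: print(k,round(m['p'],2),q,inbay(p,*q[0]))
for n in ['scene','side']:
    q=cams.get_image(n); cv2.imwrite(f'pics/{n}9.png',q['img'])
    for k,r,z,x0 in [('mug_c',.029,.07,(.667,.003)),('tall_shaker_c',.02,.113,(.58,-.3)),('disc_c',.031,.014,(.451,-.302))]:
        for m in cams.outline_of(q,k)[:3]:
            f=fit([(q,m['mask'],False)],cylV(r,0,z),x0,False)
            if f[1]<.6: print(n,k,f)
E
```

```text
46.7 [ 0.25610781 -0.19317478  0.05077852]
pot_c 0.89 (array([0.50269767, 0.16581557]), np.float64(0.13513049784640965)) [-0.0293 -0.0771]
shaker_c 0.78 (array([0.57699338, 0.16419532]), np.float64(0.04229917773561037)) [ 0.045  -0.0765]
cup_c 0.91 (array([0.53636137, 0.28472595]), np.float64(0.08042815657474739)) [0.0006 0.0428]
scene mug_c (array([0.66050719, 0.00614153]), np.float64(0.22409681821446525))
scene tall_shaker_c (array([ 0.58780072, -0.29158531]), np.float64(0.34311340107819277))
scene disc_c (array([ 0.45460658, -0.29938174]), np.float64(0.23078742608154373))
side mug_c (array([0.65897752, 0.00434458]), np.float64(0.2026435574229692))
side tall_shaker_c (array([ 0.58206253, -0.29318745]), np.float64(0.22147525676937443))
side disc_c (array([ 0.45209008, -0.30069501]), np.float64(0.09546319656530784))
```

View pics/w24.png

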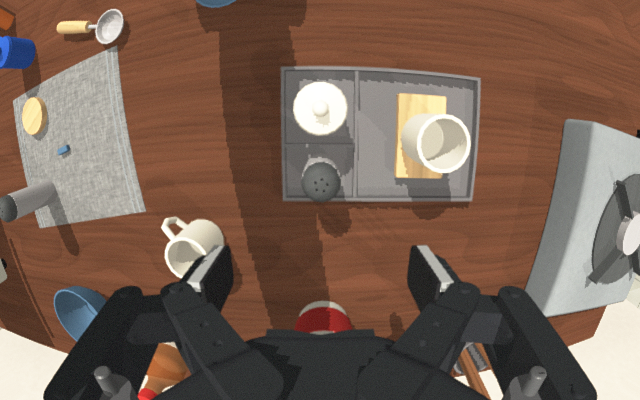

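View pics/side9.png

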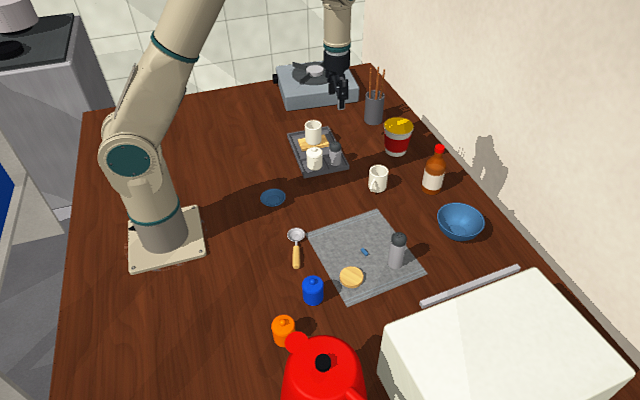

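View pics/scene9.png

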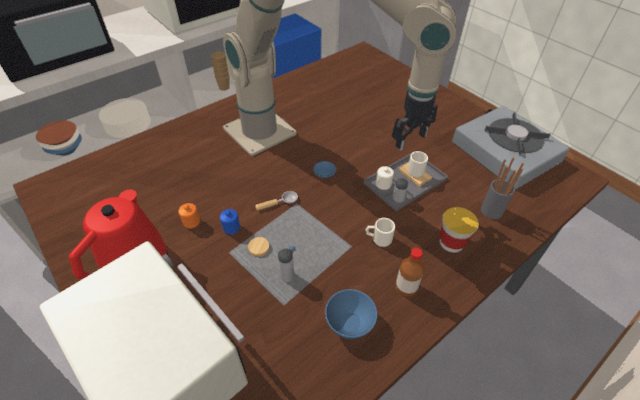

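All four items are upright in their bays, the mug, tall shaker and disc haven't been disturbed, and the gripper is clear. Handing in.

```bash
python3 -c "
from rig import manip; print(manip.close_job())"
```

```text
the job is handed in; nothing more can be done
None
```

I laid the tray in the order asked and handed the job in at about 47 s, with the gripper open and clear of everything.

| Item | Final position in tray frame (mm) | Target (mm) |
|---|---|---|
| Coaster | (0.1, 42.3), measured before the cup went on | (0, 42) |
| Cup on coaster | (0.6, 42.8) | (0, 42) |
| Sugar pot | (−29 to −31, −77) | (−32, −77) |
| Short shaker | (45.0, −76.5) | (45, −77) |

All four stand upright or lie flat in the last pictures. The mug, tall shaker and disc show no movement beyond camera scatter of a few mm, and nothing disturbed the blue and orange pots.

**Checks that disagreed:**
- **Cup:** one colour-based measurement failed because it merged the cup with the tray. One outline fit from an oblique view put the cup about 3 mm off; the two closer views agreed within 1 mm.
- **Pot:** its outline fits were looser, spreading about 2–3 mm along the tray's x.
- **Shaker:** it showed no clear floor contact before release, so it may have dropped by a fraction of a millimetre. It stands upright.

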